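# Prop the eyepiece case open on its stay

## Robot

A 6-joint arm with a two-finger parallel gripper is mounted at the origin on the work surface. World frame = base frame: x ahead of the robot, y to its left, z up, the work surface at z = 0. Lengths are in mm, angles in degrees, forces in N, time in s.
With the tool pointing down it reaches from about 350 to 850 mm from the base axis. Payload 8.1 kg.
Tool frame: the origin (TCP) lies midway between the tips of the shut fingers; the grasp point (between the pads) lies 19 mm behind it; x points along the fingers, y is the direction in which the jaws open and shut, and the axes are right-handed (so a half turn about x gives the same grasp; the last joint's range is limited). The gripper opens to 85 mm and grips with 20 to 120 N. Pads are 22 mm wide; open, the fingers measure 114 mm over their backs; the gripper's body (76 mm by 85 mm) begins 54 mm behind the grasp point. The pads swing forward as they close: fully open they stand 13 mm farther back than shut.
Start: joints at [-79.148, 7.471, 85.268, -0, 87.261, -4.893], TCP at [162.833, -577.487, 231.292] pointing down, gripper open.
Joint ranges: [-169.43, 169.43], [-51.17, 129.36], [1.28, 143.12], [-76.62, 256.62], [0, 156.53], [-152.29, 152.29]. Speed limits (degrees/s): [136.94, 136.94, 159.86, 180, 180, 180].

## Interface

Orientations are given as [roll, pitch, yaw] about the fixed x, y, z axes, in that order (R = Rz(yaw) Ry(pitch) Rx(roll)).
In Python, from bench import r, snapshot, workorder gives the robot as it stands.
- The arm moves only by the tool send_rows, never from a script. Its arguments are lists of equal length, an entry for each row: "offset": the shift along the tool's x, y, z in cm, a list of three; "dr": the turn, a rotation vector about the tool's x, y, z in degrees, a list of three; "grip": the opening in per cent of the stroke, from 0 (shut) to 100 (fully open). In form: {"offset": [[dx, dy, dz], ...], "dr": [[rx, ry, rz], ...], "grip": [grip, ...]}. A call has 1 to 5 rows; each row shifts and turns the commanded pose from where the row before left it, along the tool's axes as they then stand; what a row does not reach is not made up. A row lasts 1/8 s, in which the tool goes at most 62.5 mm and 10.7 degrees, less where a joint would pass 70% of its speed; a pose out of reach is approached as far as the arm can. A call with a gripper value outside its range is refused whole. The fingers move at their own pace and stop on an object; "force" is the grip in N (left out, the last holds). Time passes only in rows, so rows that do not move let the fingers close. It gives the time, the measured TCP pose, the force and the opening at its end, in the units of the state.
- r.sense(): the state, without advancing time (a new reading comes with each control period).
- snapshot(name): name is "scene" or "top"; returns a dict with "pixels" (480x640x3 uint8, red, green, blue), "fx", "fy", "cx", "cy" (pixels), "distortion" ([k1, k2, p1, p2, k3] as OpenCV has them; the pictures are not rectified), "world_to_cam" (4x4, takes a point from world to camera coordinates). Camera axes: x right, y up, looking along -z (the intrinsics and any distortion apply to the point x, -y, -z); pixel columns grow to the right and rows downward; lengths in mm; the calibration is good to about 2 mm. A picture is of the moment at which its call begins. There is no depth.
- workorder.hand_in(): hands the job in, once; it reports no verdict.
The state is a dict: "time": time; "joint_pos": joint angles; "qd": joint speeds; "joint_efforts": joint torques, N m; "tool_pos": TCP position; "tcp_rot": TCP orientation; "ft_force": force on the tool from outside, world axes, zero at the start; "wrist_torque": the same for the moment, N m; "finger_gap": finger opening in mm.
Only numpy, scipy, OpenCV 4.12 (cv2) and the standard library are available. Lean on these libraries where they do the work, as an engineer would, in place of code of your own. Each camera call takes 0.05 s, during which the arm holds its last target.

## Task

The eyepiece case must air after a dewy night with its lid half open. Swing the lid all the way back so that it leans there by itself and let go, flip the folded stay inside the case up and over against its stop and let go, then take the lid again and lower it gently until it rests on the end of the stay; never let the lid drop. Leave the loose things on the cart and in the case where they are.

Things in the scene. Friction and masses are not known exactly. Their poses are not given: they have to be found in the camera images.
- lid_hinge (a point): Point on the lid's hinge line, in the middle of its length: it lies on the hinged rim of the case, 80 mm above the cart. Axes turn with the lid: with the lid shut, x points from the lid's front edge to the hinge, y along the hinge line, z up.
- lid_tab (a point): Point in the lid's pull tab, a bar of 16 mm (along the hinge line) x 12 mm thick that stands out 48 mm from the middle of the lid's front edge in the plane of the lid; plain steel. The point is 214 mm from the hinge line, 6 mm above the hinge line when shut, 30 mm out from the lid's front edge and 18 mm from the tab's free end. Axes turn with the lid as for lid_hinge.
- lid (a joint): Lid angle: 0 shut, grows as it opens, 1.95 at its back stop (leaning back past upright, where it stays by its own weight). Left alone below about 1.5 it falls shut under its weight (0.2 to 0.4 kg; light hinge friction). With the stay up against its stop the lid comes to rest on it at about 0.54. Flat plate 184 x 224 x 6 mm, underside 2 mm above the hinge line.
- stay_pivot (a point): Pivot of the stay, between two small steel cheeks in the case, 115 mm forward of the hinge line, 30 mm off the case's middle (towards its -y), 10 mm below the rim; pivot axis parallel to the hinge line. Stay: steel bar 10 mm wide x 9 mm thick, 95 mm from pivot to its rounded rubber end; folded, it lies level. Axes turn with it: x along the bar to its free end, y parallel to the hinge line.
- stay_grip (a point): Centre of the stay's finger boss, a round steel stud 14 mm across and 16 mm long (along the pivot axis), set across the bar 60 mm from its pivot: a good place to pinch. The bar turns between the fingers as they follow the arc, dragging somewhat behind: go on until the stay's angle is right. At least 60 mm free on either side of the folded bar, 30 mm below it. Axes as for stay_pivot.
- stay (a joint): Stay angle: 0 folded level with its free end towards the lid's hinge; grows as the free end is lifted up and over; 1.80 against its stop, 13 degrees past upright towards the lid's front edge, where it stays standing by itself. It has very light friction and weighs 60 g; let go before upright it falls back, past upright it falls on to its stop. The lid's weight presses it against the stop.
- case: Charcoal plastic eyepiece case, fixed to the cart, 180 mm (x, front to hinge) x 220 mm (y) x 80 mm high, walls 5 mm. Origin at the centre of its underside; x points from the front to the hinge side, y along the hinge line, z up. Inside, grey foam with its top 35 mm above the cart, two black eyepieces standing up to 53 mm above the cart in the +y half.
- diagonal: Bystander, not to be disturbed: white resin star diagonal, a 46 mm block with a silver nosepiece and a short upright barrel, 72 mm tall. Origin at the centre of its underside.
- cap_a: Bystander, not to be disturbed: red anodised eyepiece cap, disc 40 mm across, 18 mm tall, on the cart top. Origin at the centre of its underside.
- cap_b: Bystander, not to be disturbed: red anodised eyepiece cap, disc 40 mm across, 18 mm tall, lying in the case on its foam. Origin at the centre of its underside.
- tube: Bystander, not to be disturbed: stubby silver extension tube, 37 mm across, 42 mm tall, upright. Origin at the centre of its underside.
- eyecup: Bystander, not to be disturbed: green rubber eyecup, 48 mm across, 28 mm tall. Origin at the centre of its underside.
- lensbrush: Bystander, not to be disturbed: small brush about 150 mm long lying on the cart beyond the case. Origin in its length, at its underside.

How it is judged (in metres and radians):
On the way, in this order (a step that is already met when the one before it is completed fails the run):
1. the lid leans back near its stop (over 1.8 rad) and is let go, the stay still folded (value of joint lid above 1.8 rad and value of joint stay below 0.6 rad and contact force between the fingers and anything else below 0.2 N), for 0.2 s.
2. the stay stands past upright (over 1.7 rad) and is let go, the lid still leaning back (value of joint stay above 1.7 rad and value of joint lid above 1.6 rad and contact force between the fingers and anything else below 0.2 N), for 0.2 s.
At the end, for the whole second after the job is handed in: The lid rests still on the end of the stay, its angle between 0.47 and 0.62 rad, with the stay against its stop (over 1.7 rad) (value of joint lid between 0.47 and 0.62 rad and value of joint stay above 1.7 rad and velocity of joint lid between -0.05 and 0.05 rad/s); the robot touches nothing.
It fails at once if the lid drops: it closes faster than 3 rad/s (velocity of joint lid below -3 rad/s).
It fails at once if a loose bystander is shifted by more than 30 mm (distance of any of diagonal, cap_a, cap_b, tube, eyecup, lensbrush from where it was at the start of the episode above 0.03 m).
It also fails if it takes over 72 s, if anything falls off the work surface, if the arm or the gripper's body presses on something with over 40 N, if the wrist force passes 120 N, or if a joint passes its speed limit or range.

## Working session

There is one attempt and no reset: what is moved stays moved. The work goes in short steps, Python scripts to look and compute and a tool call to move; the robot and the scene stay as the last step left them, time stands still between calls to the robot, and variables do not carry over. Pictures are saved under pics/ and viewed, and the job is handed in when it is done.

Besides the shell and the picture viewer there is one more tool, called as name(argument=value, ...) on one line, values as JSON. send_rows: Moves the arm, as the interface text tells. Its arguments: {"type":"object","properties":{"offset":{"type":"array","items":{"type":"array","items":{"type":"number"}}},"dr":{"type":"array","items":{"type":"array","items":{"type":"number"}}},"grip":{"type":"array","items":{"type":"number"}},"force":{"type":"number"}},"required":["offset","dr","grip"]}

```bash
ls; mkdir -p pics; python3 - <<'E'
from bench import r, snapshot, workorder
import cv2, numpy as np
s=r.sense(); print(s)
for n in ("scene","top"):
    d=snapshot(n); cv2.imwrite(f"pics/{n}0.png",d["pixels"][:,:,::-1])
    print(n,d["fx"],d["fy"],d["cx"],d["cy"],d["distortion"],np.round(d["world_to_cam"],3).tolist())
E
```

```text
pics
{'time': 0.0, 'joint_pos': array([-7.91498245e+01,  7.51645036e+00,  8.53314709e+01, -3.83492484e-04,
        8.72616429e+01, -4.89156252e+00]), 'qd': array([ 0.0129961 , -0.03865536, -0.02433957, -0.07087143,  0.08730751,
       -0.03505159]), 'joint_efforts': array([ 2.25461531e-04, -5.69385731e+01, -5.00562215e+01, -1.47450542e-04,
        1.45944738e-02,  3.98358338e-06]), 'tool_pos': array([ 162.70773299, -576.9260949 ,  230.20944326]), 'tcp_rot': array([-94.69126619,  89.89043523, 101.05049052]), 'ft_force': array([-0.07843797,  0.65588068, -0.2112786 ]), 'wrist_torque': array([-0.03055162,  0.0065339 , -0.02114211]), 'finger_gap': 85.18119481215837}
scene 553.4071635957614 553.4071635957614 312.6427550323548 233.89198878482253 [-0.0243967  0.         0.         0.         0.       ] [[0.495, 0.869, 0.007, -300.111], [-0.584, 0.326, 0.744, 291.731], [0.644, -0.372, 0.669, -1476.991], [0.0, 0.0, 0.0, 1.0]]
top 458.5991755988299 458.5991755988299 319.01055037462396 236.50713857149114 [-0.04537675  0.          0.          0.          0.        ] [[-0.003, -1.0, -0.001, 1.471], [0.997, -0.004, 0.076, -617.163], [-0.076, -0.001, 0.997, -1165.899], [0.0, 0.0, 0.0, 1.0]]
```

View pics/scene0.png

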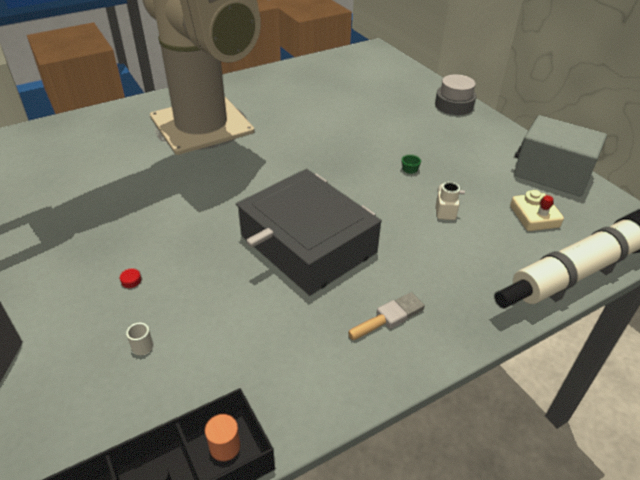

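View pics/top0.png

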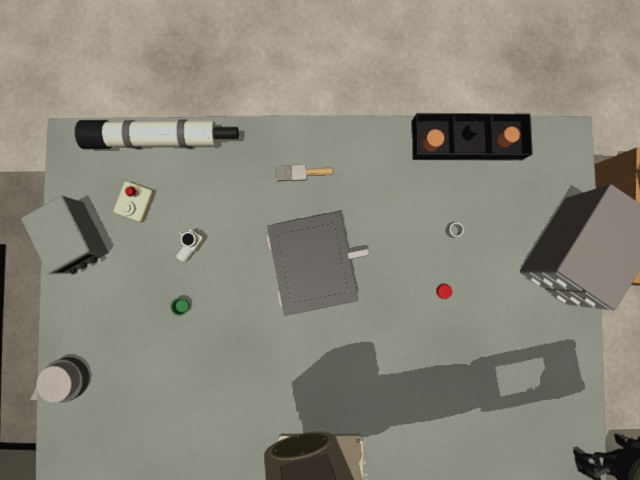

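```bash
cat > h.py <<'E'
from bench import r, snapshot, workorder
import cv2, numpy as np
from scipy.spatial.transform import Rotation as R
def K(d): return np.array([[d["fx"],0,d["cx"]],[0,d["fy"],d["cy"]],[0,0,1.]])
def ray(d,uv):
    uv=np.asarray(uv,float).reshape(-1,1,2)
    n=cv2.undistortPoints(uv,K(d),np.array(d["distortion"])).reshape(-1,2)
    M=np.array(d["world_to_cam"]); c=np.c_[n[:,0],-n[:,1],-np.ones(len(n))]
    return -M[:3,:3].T@M[:3,3], c@M[:3,:3]
def onz(d,uv,z):
    o,v=ray(d,uv); return o+v*((z-o[2])/v[:,2])[:,None]
def proj(d,P):
    P=np.atleast_2d(P).astype(float);M=np.array(d["world_to_cam"]); c=P@M[:3,:3].T+M[:3,3]
    c=c*[1,-1,-1]
    return cv2.projectPoints(c.reshape(-1,1,3),np.zeros(3),np.zeros(3),K(d),np.array(d["distortion"]))[0].reshape(-1,2)
E
python3 - <<'E'
from h import *
d=snapshot("top"); im=d["pixels"]
for p in [(313,262),(300,240),(345,280),(357,252),(365,252),(268,240),(400,260)]: print(p,im[p[1],p[0]])
h=im.astype(int)
m=((h.max(2)<112)&(h.max(2)-h.min(2)<12)).astype(np.uint8)
m[:200]=0;m[325:]=0;m[:,:255]=0;m[:,380:]=0
cs=cv2.findContours(m,0,2)[0]; c=max(cs,key=cv2.contourArea)
print(cv2.contourArea(c),cv2.minAreaRect(c),cv2.approxPolyDP(c,6,True).reshape(-1,2).tolist())
big=cv2.resize(im[190:330,240:400],None,fx=5,fy=5,interpolation=cv2.INTER_CUBIC)
cv2.imwrite("pics/crop0.png",big[:600,:,::-1])
s=snapshot("scene"); cv2.imwrite("pics/crop1.png",cv2.resize(s["pixels"][160:300,220:400],None,fx=4,fy=4,interpolation=cv2.INTER_CUBIC)[:,:,::-1])
E
```

```text
(313, 262) [107 104  98]
(300, 240) [104 101  96]
(345, 280) [119 115 109]
(357, 252) [195 185 176]
(365, 252) [196 186 177]
(268, 240) [185 176 167]
(400, 260) [144 148 135]
6146.0 ((321.7884521484375, 260.44232177734375), (92.95904541015625, 94.72409057617188), 78.69007110595703) [[341, 210], [268, 225], [281, 298], [290, 298], [290, 285], [322, 293], [303, 299], [325, 302], [313, 309], [357, 300], [346, 253], [367, 245], [348, 247]]
```

View pics/crop0.png

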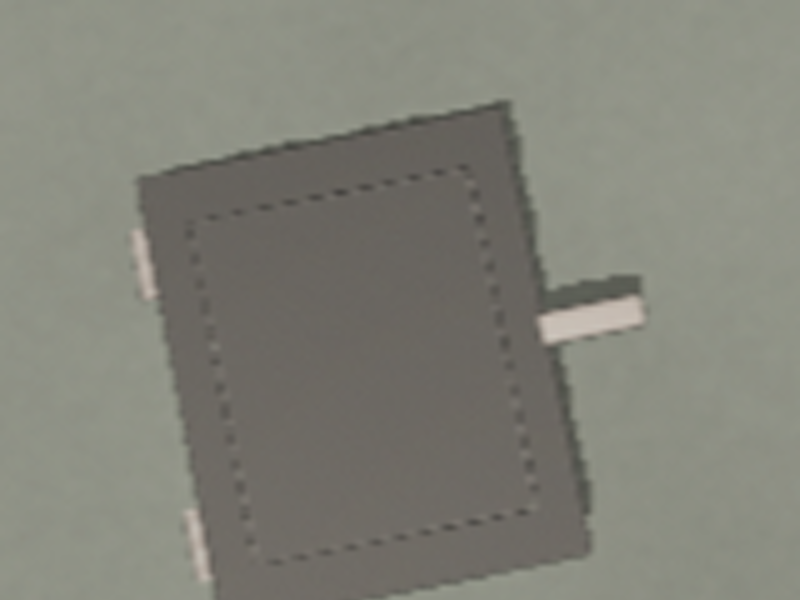

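View pics/crop1.png

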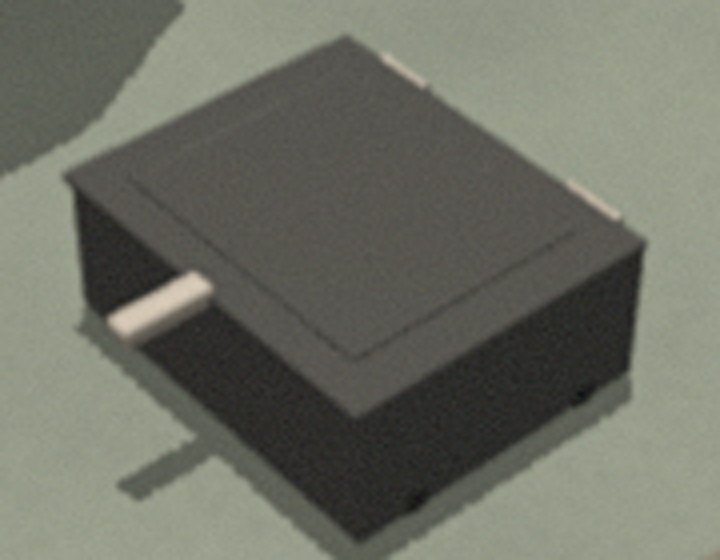

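```bash
python3 - <<'E'
from h import *
from scipy.optimize import least_squares
t=snapshot("top"); s=snapshot("scene")
# order: hinge/far(+x world) , front/far, front/near, (hinge near)
pt=onz(t,[(267.6,225.6),(342,210.2),(358,300.6)],88); ps=onz(s,[(380.8,220.8),(309.3,263.8),(236.5,204.3),(306.8,169)],88)
print(pt.round(1),ps.round(1))
tab=onz(t,[(368.6,251.8),(348.4,256)],90); print('tab',tab.round(1)) 
ctrl=np.array([[0,-112],[-184,-112],[-184,112],[0,112]])
# case x axis: front->hinge (about +y world); y = z x x -> about -x world. far corner (+x world) has y=-112
def res(p,w=False):
    c,sn=np.cos(p[2]),np.sin(p[2]); Q=ctrl@np.array([[c,sn],[-sn,c]])+p[:2]
    return np.r_[(Q[:3]-pt[:,:2]).ravel(),(Q-ps[:,:2]).ravel()]
f=least_squares(res,[600,130,1.57]); print(f.x,np.degrees(f.x[2]),f.fun.round(1))
x,y,a=f.x
ex=np.array([np.cos(a),np.sin(a)]);ey=np.array([-np.sin(a),np.cos(a)])
H=np.array([x,y]);print('hinge',H,'tab',H-214*ex,'stay piv',H-115*ex-30*ey,'grip',H-55*ex-30*ey, 'ex',ex)
E
```

```text
[[639.6 125.6  88. ]
 [677.  -57.6  88. ]
 [455.7 -94.9  88. ]] [[641.2 128.6  88. ]
 [675.3 -46.9  88. ]
 [461.6 -90.7  88. ]
 [424.7  88.3  88. ]]
tab [[ 574.2 -121.8   90. ]
 [ 564.1  -72.3   90. ]]
[532.6045689  107.80907028   1.75787454] 100.71879199969354 [ 3.1  3.1 -0.2  5.5  1.   1.1  1.4  0.   1.6 -5.3 -4.8 -3.1 -2.1 -1.3]
hinge [532.6045689  107.80907028] tab [ 572.40619029 -102.45702527] stay piv [5.83469846e+02 3.95274267e-01] grip [572.31051303  59.34838517] ex [-0.18598888  0.98255185]
```

```bash
cat >> h.py <<'E'
H=np.array([532.6,107.8,80.]); YAW=np.radians(100.7)
ex=np.array([np.cos(YAW),np.sin(YAW),0]); ey=np.array([-np.sin(YAW),np.cos(YAW),0]); ez=np.array([0,0,1.])
def ori(beta,sgn):  # tool x = cos b ex - sin b z ; tool y = sgn*ey
    b=np.radians(beta); x=np.cos(b)*ex-np.sin(b)*ez; y=sgn*ey
    return R.from_matrix(np.c_[x,y,np.cross(x,y)])
def lidpt(th,l=214,h=6): # point on lid
    return H+ex*(-l*np.cos(th)+h*np.sin(th))+ez*(l*np.sin(th)+h*np.cos(th))
def staypt(th,l=60):
    return H-115*ex-30*ey-10*ez+l*(np.cos(th)*ex+np.sin(th)*ez)
def cur():
    s=r.sense(); return s["tool_pos"],R.from_euler("xyz",s["tcp_rot"],degrees=True),s
def rel(p,q,pt,qt):
    return (q.inv().apply(pt-p)/10), np.degrees((q.inv()*qt).as_rotvec())
def show():
    p,q,s=cur(); print("t %.2f"%s["time"],"tcp",p.round(1),"x",q.as_matrix()[:,0].round(3),"y",q.as_matrix()[:,1].round(3),"q",s["joint_pos"].round(1),"F",s["ft_force"].round(1),"gap",round(s["finger_gap"],1))
E
python3 - <<'E'
from h import *
show(); p,q,s=cur()
for sg in (1,-1):
  for b in (30,60,90):
    o=ori(b,sg); print(sg,b,[v.round(2) for v in rel(p,q,lidpt(0)+(19-150)*o.as_matrix()[:,0],o)])
E
```

```text
t 0.30 tcp [ 162.8 -577.3  230.9] x [-0.     0.001 -1.   ] y [ 0.271 -0.962 -0.001] q [-79.2   7.5  85.3  -0.   87.3  -4.9] F [-0.2 -1.  -1.1] gap 85.3
1 30 [array([  7.96, -23.29, -51.31]), array([ 85.38, -45.1 , -49.26])]
1 60 [array([  3.17, -28.06, -51.73]), array([ 92.65, -22.7 , -24.8 ])]
1 90 [array([  1.42, -34.59, -52.3 ]), array([9.504e+01, 3.000e-02, 3.000e-02])]
-1 30 [array([  7.96, -23.29, -51.31]), array([-76.48,  48.19, -44.12])]
-1 60 [array([  3.17, -28.06, -51.73]), array([-82.86,  24.22, -22.17])]
-1 90 [array([  1.42, -34.59, -52.3 ]), array([-8.496e+01, -3.000e-02,  3.000e-02])]
```

```bash
cat >> h.py <<'E'
from scipy.spatial.transform import Slerp
def plan(poses,start=None,ro=1,rd=1):
    """rows through poses [(p,q)], shift first along old axes; rounding carried forward"""
    p,q=start if start else cur()[:2]
    O=[];D=[]
    for pt,qt in poses:
        o,d=rel(p,q,pt,qt); o=np.round(o,ro); d=np.round(d,rd)
        O.append((o+0).tolist());D.append((d+0).tolist())
        p=p+q.apply(o*10); q=q*R.from_rotvec(d,degrees=True)
    for i in range(0,len(O),5): print('"offset":',O[i:i+5],'"dr":',D[i:i+5])
    return p,q
def line(pt,qt,n,start=None):
    p,q=start if start else cur()[:2]
    sl=Slerp([0,1],R.concatenate([q,qt]))
    return [(p+(pt-p)*k/n,sl(k/n)) for k in range(1,n+1)]
E
python3 - <<'E'
from h import *
o=ori(90,-1); P=lidpt(0)+np.array([30,-130,180]); print(P)
st=plan(line(P,o,10))
o=ori(30,-1); P=lidpt(0)-100*o.as_matrix()[:,0]; print(P)
plan(line(P,o,8,st),st)
E
```

```text
[ 602.33265569 -232.47913846  266.        ]
"offset": [[-0.3, -2.1, -5.2], [-0.4, -1.4, -5.4], [-0.3, -0.5, -5.6], [-0.4, 0.3, -5.5], [-0.3, 1.1, -5.5]] "dr": [[-8.5, 0.0, 0.0], [-8.5, 0.0, 0.0], [-8.5, 0.0, 0.0], [-8.5, 0.0, 0.0], [-8.5, 0.0, 0.0]]
"offset": [[-0.4, 2.0, -5.2], [-0.3, 2.6, -5.0], [-0.4, 3.4, -4.4], [-0.3, 4.0, -3.9], [-0.4, 4.5, -3.3]] "dr": [[-8.5, 0.0, 0.0], [-8.5, 0.0, 0.0], [-8.5, 0.0, 0.0], [-8.5, 0.0, 0.0], [-8.5, 0.0, 0.0]]
[ 588.41185625 -187.57590285  136.        ]
"offset": [[1.6, -0.1, -0.6], [1.7, 0.0, -0.3], [1.7, -0.1, -0.2], [1.8, -0.1, 0.1], [1.7, 0.0, 0.3]] "dr": [[0.0, 7.5, 0.0], [0.0, 7.5, 0.0], [0.0, 7.5, 0.0], [0.0, 7.5, 0.0], [0.0, 7.5, 0.0]]
"offset": [[1.6, -0.1, 0.5], [1.6, 0.0, 0.8], [1.4, -0.1, 0.9]] "dr": [[0.0, 7.5, 0.0], [0.0, 7.5, 0.0], [0.0, 7.5, 0.0]]
```

send_rows(offset=[[-0.3,-2.1,-5.2],[-0.4,-1.4,-5.4],[-0.3,-0.5,-5.6],[-0.4,0.3,-5.5],[-0.3,1.1,-5.5]], dr=[[-8.5,0,0],[-8.5,0,0],[-8.5,0,0],[-8.5,0,0],[-8.5,0,0]], grip=[60,60,60,60,60], force=40)

```text
time: 0.92
tool_pos: [383.5, -403.7, 248.6]
tcp_rot: [64.9, 90.0, -56.6]
ft_force: [1.0, -0.8, -1.0]
finger_gap: 51.5
```

send_rows(offset=[[-0.4,2.0,-5.2],[-0.3,2.6,-5.0],[-0.4,3.4,-4.4],[-0.3,4.0,-3.9],[-0.4,4.5,-3.3]], dr=[[-8.5,0,0],[-8.5,0,0],[-8.5,0,0],[-8.5,0,0],[-8.5,0,0]], grip=[60,60,60,60,60])

```text
time: 1.55
tool_pos: [603.4, -231.2, 266.4]
tcp_rot: [1.6, 90.0, -77.4]
ft_force: [-0.2, -0.8, 0.8]
finger_gap: 51.1
```

```bash
python3 - <<'E'
from h import *
show()
o=ori(30,-1); P=lidpt(0)-100*o.as_matrix()[:,0]; print(P)
plan(line(P,o,8))
E
```

```text
t 1.55 tcp [ 603.4 -231.2  266.4] x [ 0. -0. -1.] y [0.982 0.191 0.   ] q [-25.5  14.   74.3  -0.   91.7 -36.5] F [-0.2 -0.8  0.8] gap 51.1
[ 588.41185625 -187.57590285  136.        ]
"offset": [[1.6, -0.1, -0.6], [1.7, -0.1, -0.3], [1.7, 0.0, -0.1], [1.8, -0.1, 0.1], [1.7, -0.1, 0.3]] "dr": [[0.0, 7.5, 0.0], [0.1, 7.5, 0.0], [0.0, 7.5, 0.1], [0.0, 7.5, 0.0], [0.1, 7.5, 0.0]]
"offset": [[1.6, -0.1, 0.5], [1.6, -0.1, 0.8], [1.4, -0.1, 0.9]] "dr": [[0.0, 7.5, 0.0], [0.1, 7.5, 0.1], [0.0, 7.5, 0.0]]
```

send_rows(offset=[[1.6,-0.1,-0.6],[1.7,-0.1,-0.3],[1.7,0,-0.1],[1.8,-0.1,0.1],[1.7,-0.1,0.3]], dr=[[0,7.5,0],[0,7.5,0],[0,7.5,0],[0,7.5,0],[0,7.5,0]], grip=[60,60,60,60,60])

```text
time: 2.17
tool_pos: [593.0, -205.5, 184.3]
tcp_rot: [179.9, 52.3, 100.7]
ft_force: [0.8, 0.0, -0.1]
finger_gap: 51.1
```

```bash
python3 - <<'E'
from h import *
show()
o=ori(30,-1); P=lidpt(0)-100*o.as_matrix()[:,0]; print(P)
plan(line(P,o,3))
E
```

```text
t 2.17 tcp [ 593.  -205.5  184.3] x [-0.113  0.601 -0.791] y [0.983 0.186 0.001] q [-37.7  37.1  61.1  25.6 109.9 -45.7] F [ 0.8  0.  -0.1] gap 51.1
[ 588.41185625 -187.57590285  136.        ]
"offset": [[1.6, 0.0, 0.5], [1.6, -0.1, 0.7], [1.5, 0.0, 0.9]] "dr": [[0.0, 7.4, 0.0], [0.0, 7.5, 0.0], [0.1, 7.4, 0.0]]
```

send_rows(offset=[[1.6,0,0.5],[1.6,-0.1,0.7],[1.5,0,0.9],[0,0,0]], dr=[[0,7.4,0],[0,7.5,0],[0,7.4,0],[0,0,0]], grip=[60,60,60,60])

```text
time: 2.68
tool_pos: [585.9, -186.3, 129.6]
tcp_rot: [-179.4, 29.7, 100.9]
ft_force: [-1.0, 0.4, -0.4]
finger_gap: 51.5
```

```bash
python3 - <<'E'
from h import *
show()
for n in ("scene","top"):
    d=snapshot(n); cv2.imwrite(f"pics/{n}1.png",d["pixels"][:,:,::-1])
E
```

```text
t 2.67 tcp [ 585.9 -186.3  129.6] x [-0.165  0.853 -0.496] y [ 0.983  0.185 -0.008] q [-41.2  54.9  52.   38.4 120.8 -46.3] F [-1.   0.4 -0.4] gap 51.5
```

View pics/scene1.png

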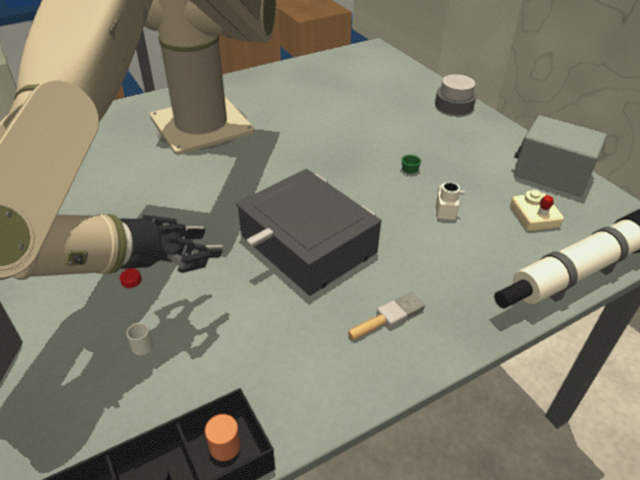

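View pics/top1.png

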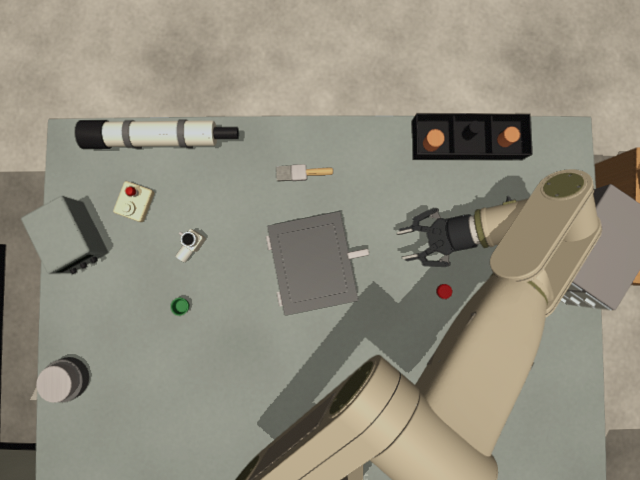

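```bash
python3 - <<'E'
from h import *
show()
o=ori(30,-1); P=lidpt(0)+17*o.as_matrix()[:,0]; print(P)
plan(line(P,o,5))
E
```

```text
t 2.77 tcp [ 588.6 -187.5  136.1] x [-0.161  0.848 -0.505] y [ 0.982  0.186 -0.   ] q [-41.1  54.4  51.8  38.4 120.8 -46.3] F [1.1 0.4 1.5] gap 51.3
[569.5991916  -88.01268851  77.5       ]
"offset": [[2.3, 0.0, 0.0], [2.4, 0.0, 0.0], [2.3, 0.0, 0.0], [2.4, 0.0, 0.0], [2.3, 0.0, 0.0]] "dr": [[0.0, 0.1, 0.0], [0.0, 0.0, 0.0], [0.0, 0.1, 0.0], [0.0, 0.1, 0.0], [0.0, 0.0, 0.0]]
```

send_rows(offset=[[2.3,0,0],[2.4,0,0],[2.3,0,0],[2.4,0,0],[2.3,0,0]], dr=[[0,0,0],[0,0,0],[0,0,0],[0,0,0],[0,0,0]], grip=[60,60,60,60,60])

```text
time: 3.4
tool_pos: [571.5, -88.2, 80.9]
tcp_rot: [179.6, 30.7, 100.6]
ft_force: [0.0, -0.7, -0.1]
finger_gap: 50.8
```

send_rows(offset=[[0,0,0],[0,0,0]], dr=[[0,0,0],[0,0,0]], grip=[60,60])

```text
time: 3.65
tool_pos: [571.0, -89.1, 79.9]
tcp_rot: [179.8, 30.5, 100.7]
ft_force: [0.7, -0.7, 0.3]
finger_gap: 51.2
```

```bash
python3 - <<'E'
from h import *
show()
d=snapshot("scene"); a=cv2.resize(d["pixels"][180:290,150:310],None,fx=4,fy=4,interpolation=cv2.INTER_CUBIC)
d=snapshot("top"); b=cv2.resize(d["pixels"][200:300,330:450],None,fx=4,fy=4,interpolation=cv2.INTER_CUBIC)
cv2.imwrite("pics/c2.png",a[:,:,::-1]);cv2.imwrite("pics/d2.png",b[:,:,::-1])
E
```

```text
t 3.65 tcp [571.  -89.1  79.9] x [-0.159  0.847 -0.507] y [0.982 0.187 0.004] q [-36.3  47.9  68.4  38.7 109.9 -49.6] F [ 0.7 -0.7  0.3] gap 51.2
```

View pics/c2.png

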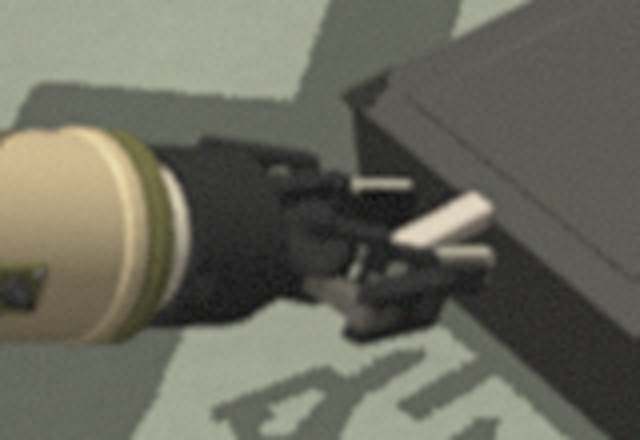

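View pics/d2.png

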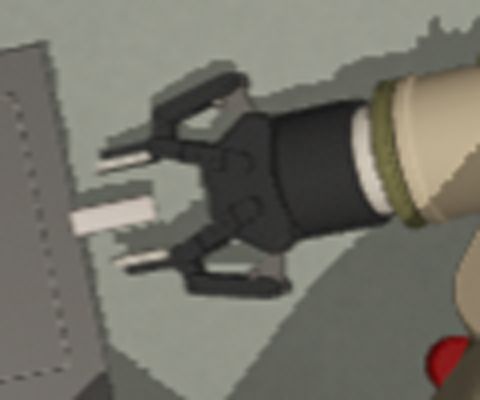

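send_rows(offset=[[0,0,0],[0,0,0],[0,0,0],[0,0,0],[0,0,0]], dr=[[0,0,0],[0,0,0],[0,0,0],[0,0,0],[0,0,0]], grip=[10,10,10,10,10], force=40)

```text
time: 4.38
tool_pos: [569.8, -88.5, 77.4]
tcp_rot: [180.0, 30.2, 100.7]
ft_force: [0.6, -4.8, 1.1]
finger_gap: 15.1
```

```bash
python3 - <<'E'
from h import *
show()
E
```

```text
t 4.38 tcp [569.8 -88.5  77.4] x [-0.161  0.849 -0.504] y [0.983 0.186 0.   ] q [-36.3  48.2  68.5  38.8 109.8 -49.6] F [ 0.6 -4.8  1.1] gap 15.1
```

```bash
python3 - <<'E'
from h import *
p,q,s=cur()
for deg in (2,3,4,6):
    Q=R.from_rotvec(ey*np.radians(deg)); print(deg,q.inv().apply(Q.apply(p-H)-(p-H)).round(2)/10, np.degrees((q.inv()*Q*q).as_rotvec()).round(2))
E
```

```text
2 [-0.349  0.    -0.604] [ 0. -2. -0.]
3 [-0.515  0.    -0.91 ] [ 0. -3. -0.]
4 [-0.676  0.    -1.22 ] [ 0. -4. -0.]
6 [-9.820e-01  1.000e-03 -1.847e+00] [ 0. -6. -0.]
```

send_rows(offset=[[-0.35,0,-0.6],[-0.35,0,-0.6],[-0.52,0,-0.91],[-0.52,0,-0.91],[-0.52,0,-0.91]], dr=[[0,-2,0],[0,-2,0],[0,-3,0],[0,-3,0],[0,-3,0]], grip=[10,10,10,10,10])

```text
time: 5.0
tool_pos: [568.8, -84.1, 122.4]
tcp_rot: [180.0, 43.3, 100.7]
ft_force: [3.3, -2.8, -0.8]
finger_gap: 14.9
```

```bash
python3 - <<'E'
from h import *
show()
d=snapshot("scene"); cv2.imwrite("pics/e3.png",d["pixels"][:,:,::-1])
E
```

```text
t 5.00 tcp [568.8 -84.1 122.4] x [-0.135  0.715 -0.686] y [0.983 0.186 0.   ] q [-33.3  34.4  75.9  32.6 103.6 -46.1] F [ 3.3 -2.8 -0.8] gap 14.9
```

View pics/e3.png

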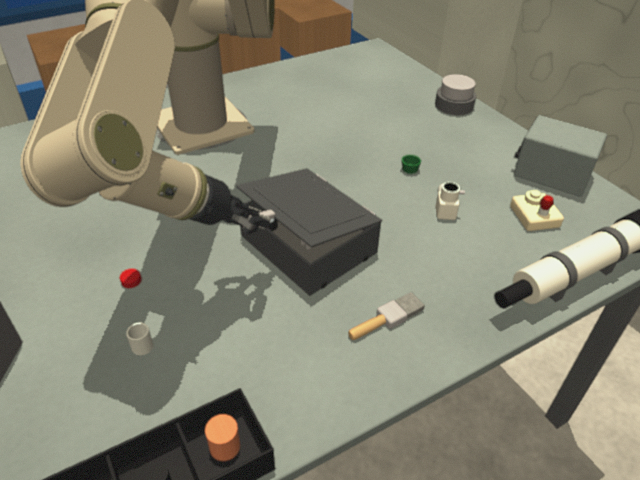

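send_rows(offset=[[-0.68,0,-1.22],[-0.68,0,-1.22],[-0.68,0,-1.22],[-0.68,0,-1.22],[-0.68,0,-1.22]], dr=[[0,-4,0],[0,-4,0],[0,-4,0],[0,-4,0],[0,-4,0]], grip=[10,10,10,10,10])

```text
time: 5.68
tool_pos: [563.7, -58.2, 187.0]
tcp_rot: [-180.0, 63.3, 100.8]
ft_force: [1.0, -1.2, -1.7]
finger_gap: 15.4
```

send_rows(offset=[[-0.68,0,-1.22],[-0.68,0,-1.22],[-0.68,0,-1.22],[-0.68,0,-1.22],[-0.68,0,-1.22]], dr=[[0,-4,0],[0,-4,0],[0,-4,0],[0,-4,0],[0,-4,0]], grip=[10,10,10,10,10])

```text
time: 6.3
tool_pos: [554.7, -12.2, 238.5]
tcp_rot: [-179.5, 83.3, 101.2]
ft_force: [-2.8, -0.7, -1.9]
finger_gap: 15.5
```

```bash
python3 - <<'E'
from h import *
show(); p,q,s=cur(); v=p-H; print("lid radius", np.hypot(v@ex,v[2]), "start", np.hypot(np.dot([569.8-532.6,-88.5-107.8,0],ex),2.6))
d=snapshot("scene"); cv2.imwrite("pics/e4.png",d["pixels"][:,:,::-1])
E
```

```text
t 6.30 tcp [554.7 -12.2 238.5] x [-0.023  0.114 -0.993] y [ 0.982  0.186 -0.001] q [-10.7   2.   90.5   6.2  89.9 -21.5] F [-2.8 -0.7 -1.9] gap 15.5
lid radius 200.00027874136484 start 199.81060678886877
```

View pics/e4.png

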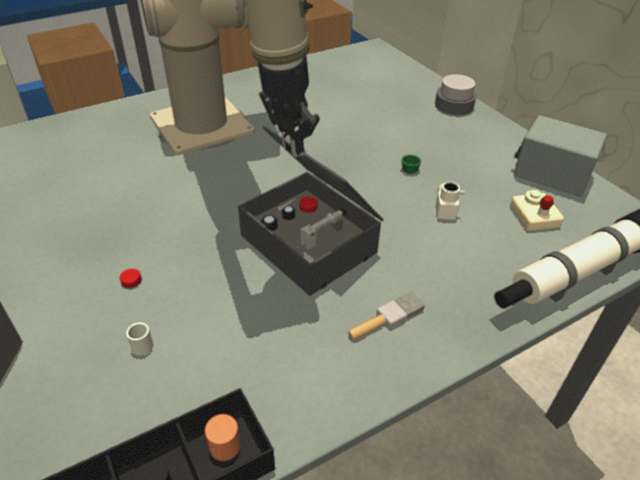

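send_rows(offset=[[-0.68,0,-1.22],[-0.68,0,-1.22],[-0.68,0,-1.22],[-0.68,0,-1.22],[-0.68,0,-1.22]], dr=[[0,-4,0],[0,-4,0],[0,-4,0],[0,-4,0],[0,-4,0]], grip=[10,10,10,10,10])

```text
time: 6.98
tool_pos: [542.8, 48.2, 270.7]
tcp_rot: [-0.5, 76.7, -79.8]
ft_force: [-5.1, -0.8, -1.3]
finger_gap: 15.2
```

```bash
python3 - <<'E'
from h import *
show(); p,q,s=cur(); v=p-H; print("lid radius", np.hypot(v@ex,v[2]),np.degrees(np.arctan2(v[2]+2.6,-v@ex)))
E
```

```text
t 6.97 tcp [542.8  48.2 270.7] x [ 0.041 -0.226 -0.973] y [ 0.983  0.186 -0.002] q [  8.5  -1.9  91.8 -13.3  89.6  -2.2] F [-5.1 -0.8 -1.3] gap 15.2
lid radius 200.08368813000862 72.64745100201468
```

send_rows(offset=[[-0.68,0,-1.22],[-0.68,0,-1.22],[-0.68,0,-1.22],[-0.68,0,-1.22],[-0.68,0,-1.22]], dr=[[0,-4,0],[0,-4,0],[0,-4,0],[0,-4,0],[0,-4,0]], grip=[10,10,10,10,10])

```text
time: 7.6
tool_pos: [529.5, 116.0, 280.0]
tcp_rot: [-0.3, 56.7, -79.6]
ft_force: [-6.6, -1.4, -2.7]
finger_gap: 15.2
```

send_rows(offset=[[-0.68,0,-1.22],[-0.68,0,-1.22],[-0.68,0,-1.22],[-0.35,0,-0.6],[0,0,0]], dr=[[0,-4,0],[0,-4,0],[0,-4,0],[0,-2,0],[0,0,0]], grip=[10,10,10,10,10])

```text
time: 8.22
tool_pos: [520.2, 163.7, 271.9]
tcp_rot: [-0.3, 42.7, -79.5]
ft_force: [-9.0, -1.4, 3.4]
finger_gap: 15.2
```

```bash
python3 - <<'E'
from h import *
show(); p,q,s=cur(); v=p-H; print("lid radius", np.hypot(v@ex,v[2]),np.degrees(np.arctan2(v[2]+2.6,-v@ex)))
for n in ("scene","top"):
    d=snapshot(n); cv2.imwrite(f"pics/{n}5.png",d["pixels"][:,:,::-1])
E
```

```text
t 8.22 tcp [520.2 163.7 271.9] x [ 0.134 -0.723 -0.678] y [ 0.982  0.187 -0.004] q [ 37.6  15.6  84.2 -42.1 102.4  25.7] F [-9.  -1.4  3.4] gap 15.2
lid radius 200.22602978311187 106.41310266609223
```

View pics/scene5.png

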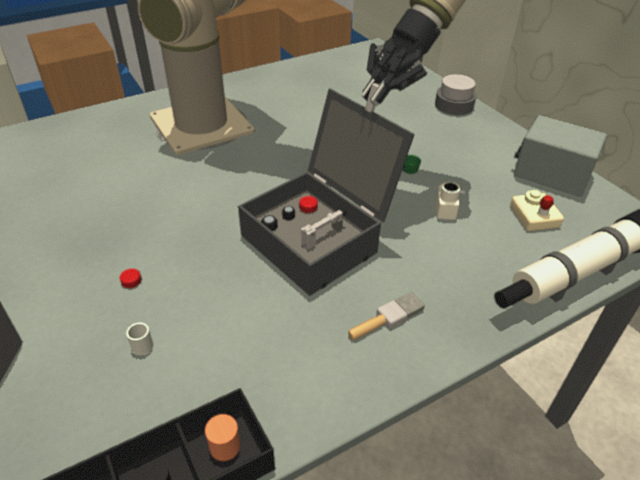

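View pics/top5.png

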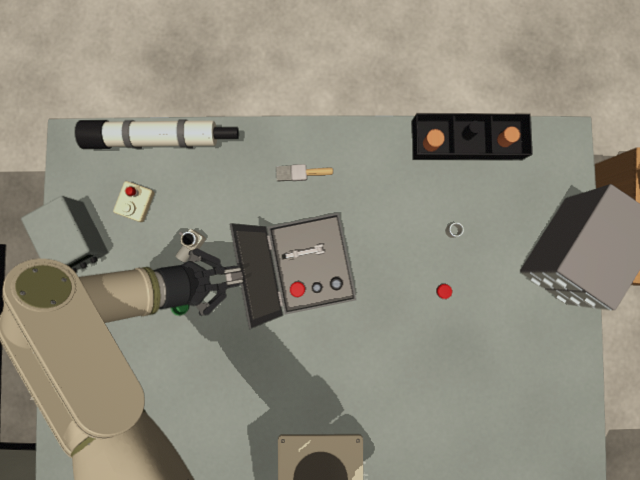

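send_rows(offset=[[0,0,0],[0,0,0],[0,0,0],[-1,0,0],[-2,0,0]], dr=[[0,0,0],[0,0,0],[0,0,0],[0,0,0],[0,0,0]], grip=[60,60,60,60,60])

```text
time: 8.95
tool_pos: [517.6, 184.5, 293.3]
tcp_rot: [-0.1, 42.8, -79.3]
ft_force: [-0.5, -0.7, 0.7]
finger_gap: 51.5
```

send_rows(offset=[[-3,0,0],[-4,0,0],[-4,0,0],[-2,0,0],[0,0,0]], dr=[[0,0,0],[0,0,0],[0,0,0],[0,0,0],[0,0,0]], grip=[60,60,60,60,60])

```text
time: 9.57
tool_pos: [500.1, 279.7, 382.9]
tcp_rot: [0.2, 42.9, -79.0]
ft_force: [-0.9, 0.2, -0.6]
finger_gap: 51.4
```

```bash
python3 - <<'E'
from h import *
show()
for n in ("scene","top"):
    d=snapshot(n); cv2.imwrite(f"pics/{n}6.png",d["pixels"][:,:,::-1])
    c=(slice(190,320),slice(220,370)) if n=="top" else (slice(80,300),slice(220,440))
    cv2.imwrite(f"pics/{n}6c.png",cv2.resize(d["pixels"][c],None,fx=4 if n=="top" else 2.7,fy=4 if n=="top" else 2.7,interpolation=cv2.INTER_CUBIC)[:,:,::-1])
    print(n,"exp pivot, boss, lidtab1.95",proj(d,[staypt(0,0),staypt(0),staypt(0)+[0,0,7],lidpt(1.95,232)]).round(1).tolist())
E
```

```text
t 9.57 tcp [500.1 279.7 382.9] x [ 0.139 -0.719 -0.681] y [0.982 0.188 0.002] q [ 46.2  23.3  63.  -42.5 117.7  23.1] F [-0.9  0.2 -0.6] gap 51.4
scene exp pivot, boss, lidtab1.95 [[307.2, 232.1], [330.7, 219.0], [330.8, 216.3], [382.3, 86.2]]
top exp pivot, boss, lidtab1.95 [[318.6, 248.6], [294.9, 253.2], [294.8, 253.1], [219.6, 277.3]]
```

View pics/scene6c.png

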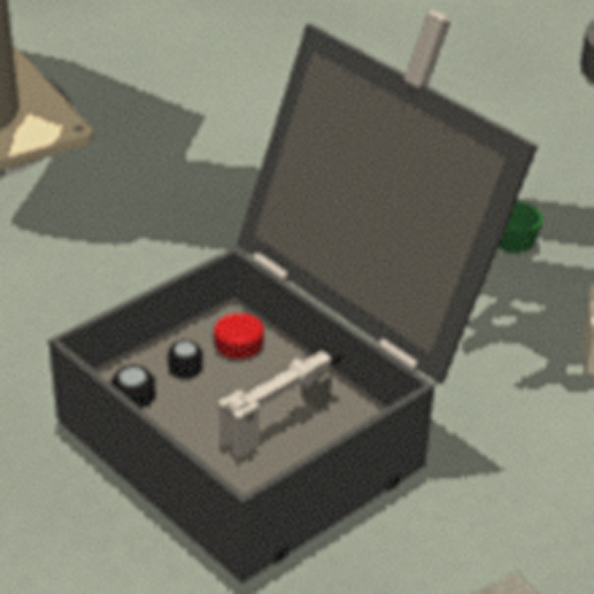

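View pics/top6c.png

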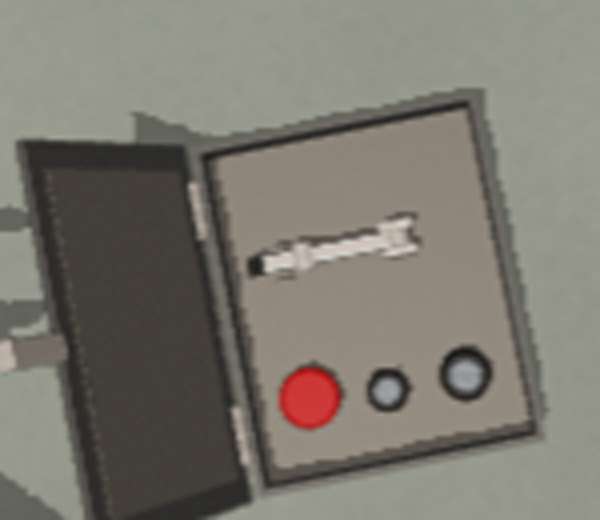

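```bash
python3 - <<'E'
from h import *
t=snapshot("top");s=snapshot("scene")
u=onz(t,[(296,254.2)],77)[0];v=onz(s,[(330.4,217.2)],76)[0]; B=staypt(0)
for w in (u,v): print(w.round(1),"along ex",(w-B)@ex,"ey",(w-B)@ey)
p,q,st=cur()
# retreat waypoint: up & over, then approach with beta 60
o=ori(65,-1); d=o.as_matrix()[:,0]
W=B+[0,-60,330]; print("W",W,"pre",B+(19-130)*d,"fin",B+17*d)
a=plan(line(p+[30,-40,90],ori(115,-1),4)); print()
a=plan(line(W,o,6,a),a)
E
```

```text
[569.5  56.2  77. ] along ex -2.5018849082853554 ey 3.3610058322268856
[573.3  57.9  76. ] along ex -1.6318082562685694 ey -0.750384132161674
W [572.29004774  -0.67370535 400.        ] pre [580.99978509  13.23131222 170.60016436] fin [570.956124    66.38588656  54.59276762]
"offset": [[-0.7, 0.5, 2.4], [-0.9, 0.6, 2.3], [-1.2, 0.5, 2.3], [-1.4, 0.6, 2.1]] "dr": [[0.0, 5.6, 0.0], [0.0, 5.5, 0.0], [0.0, 5.6, 0.0], [0.0, 5.6, 0.1]]

"offset": [[2.8, -0.1, 3.2], [2.3, 0.0, 3.5], [1.7, -0.1, 3.8], [1.2, 0.0, 4.0], [0.6, -0.1, 4.2]] "dr": [[0.0, 8.3, 0.0], [0.0, 8.4, 0.0], [0.0, 8.3, 0.0], [0.0, 8.3, 0.0], [0.0, 8.3, 0.0]]
"offset": [[0.0, 0.0, 4.2]] "dr": [[0.1, 8.4, 0.0]]
```

send_rows(offset=[[-0.7,0.5,2.4],[-0.9,0.6,2.3],[-1.2,0.5,2.3],[-1.4,0.6,2.1]], dr=[[0,5.6,0],[0,5.5,0],[0,5.6,0],[0,5.6,0]], grip=[45,45,45,45])

```text
time: 10.28
tool_pos: [530.2, 237.2, 472.3]
tcp_rot: [-0.0, 65.3, -79.3]
ft_force: [-0.2, 0.5, -1.0]
finger_gap: 38.2
```

send_rows(offset=[[2.8,-0.1,3.2],[2.3,0,3.5],[1.7,-0.1,3.8],[1.2,0,4],[0.6,-0.1,4.2]], dr=[[0,8.3,0],[0,8.4,0],[0,8.3,0],[0,8.3,0],[0,8.3,0]], grip=[45,45,45,45,45])

```text
time: 10.9
tool_pos: [564.4, 37.8, 412.4]
tcp_rot: [179.6, 73.0, 100.3]
ft_force: [0.8, 0.3, 0.1]
finger_gap: 38.2
```

send_rows(offset=[[0,0,4.2],[0,0,0],[0,0,0]], dr=[[0,8.4,0],[0,0,0],[0,0,0]], grip=[45,45,45])

```text
time: 11.28
tool_pos: [572.0, -0.8, 399.6]
tcp_rot: [-179.8, 64.9, 100.8]
ft_force: [0.7, 1.0, -0.9]
finger_gap: 38.8
```

```bash
python3 - <<'E'
from h import *
show()
B=staypt(0)-2*ex+1*ey
o=ori(65,-1); d=o.as_matrix()[:,0]
a=plan(line(B+(19-110)*d,o,6)); print()
a=plan(line(B+17*d,o,6,a),a)
E
```

```text
t 11.28 tcp [572.   -0.8 399.6] x [-0.079  0.417 -0.906] y [ 0.983  0.184 -0.001] q [-19.    9.9  68.8  23.5 112.6 -22.6] F [ 0.7  1.  -0.9] gap 38.8
"offset": [[3.9, 0.2, 1.5], [3.8, 0.2, 1.4], [3.9, 0.1, 1.5], [3.8, 0.2, 1.5], [3.9, 0.2, 1.4]] "dr": [[0.0, 0.0, 0.0], [0.0, 0.0, 0.0], [-0.1, -0.1, 0.0], [0.0, 0.0, 0.0], [0.0, 0.0, 0.0]]
"offset": [[3.9, 0.2, 1.5]] "dr": [[0.0, 0.0, 0.0]]

"offset": [[1.8, 0.0, 0.0], [1.8, 0.0, 0.0], [1.8, 0.0, 0.0], [1.8, 0.0, 0.0], [1.8, 0.0, 0.0]] "dr": [[0.0, 0.0, 0.0], [0.0, 0.0, 0.0], [0.0, 0.0, 0.0], [0.0, 0.0, 0.0], [0.0, 0.0, 0.0]]
"offset": [[1.8, 0.0, 0.0]] "dr": [[0.0, 0.0, 0.0]]
```

send_rows(offset=[[3.9,0.2,1.5],[3.8,0.2,1.4],[3.9,0.1,1.5],[3.8,0.2,1.5],[3.9,0.2,1.4]], dr=[[0,0,0],[0,0,0],[0,0,0],[0,0,0],[0,0,0]], grip=[45,45,45,45,45])

```text
time: 11.9
tool_pos: [578.4, 19.5, 194.8]
tcp_rot: [179.7, 65.0, 100.6]
ft_force: [0.1, 0.5, 1.0]
finger_gap: 38.5
```

send_rows(offset=[[3.9,0.2,1.5],[0,0,0],[0,0,0]], dr=[[0,0,0],[0,0,0],[0,0,0]], grip=[45,45,45])

```text
time: 12.28
tool_pos: [580.5, 21.5, 155.4]
tcp_rot: [179.6, 65.0, 100.5]
ft_force: [0.5, -1.1, 0.3]
finger_gap: 38.3
```

```bash
python3 - <<'E'
from h import *
show()
B=staypt(0)-2*ex+1*ey
o=ori(65,-1); d=o.as_matrix()[:,0]
a=plan(line(B+17*d,o,6),ro=2); print()
for n in ("scene","top"):
    d=snapshot(n)
    c=(slice(190,320),slice(220,370)) if n=="top" else (slice(80,300),slice(220,440))
    cv2.imwrite(f"pics/{n}7c.png",cv2.resize(d["pixels"][c],None,fx=4 if n=="top" else 2.7,fy=4 if n=="top" else 2.7,interpolation=cv2.INTER_CUBIC)[:,:,::-1])
E
```

```text
t 12.28 tcp [580.5  21.5 155.4] x [-0.077  0.416 -0.906] y [0.982 0.188 0.003] q [-16.8  15.1  88.3  22.1  88.8 -30.6] F [ 0.5 -1.1  0.3] gap 38.3
"offset": [[1.83, -0.04, 0.05], [1.83, -0.03, 0.04], [1.83, -0.04, 0.05], [1.84, -0.03, 0.05], [1.83, -0.04, 0.05]] "dr": [[0.0, 0.0, 0.0], [0.1, 0.0, 0.0], [0.0, 0.0, 0.0], [0.0, 0.0, 0.0], [0.1, 0.0, -0.1]]
"offset": [[1.83, -0.03, 0.04]] "dr": [[0.0, 0.0, 0.0]]
```

View pics/scene7c.png

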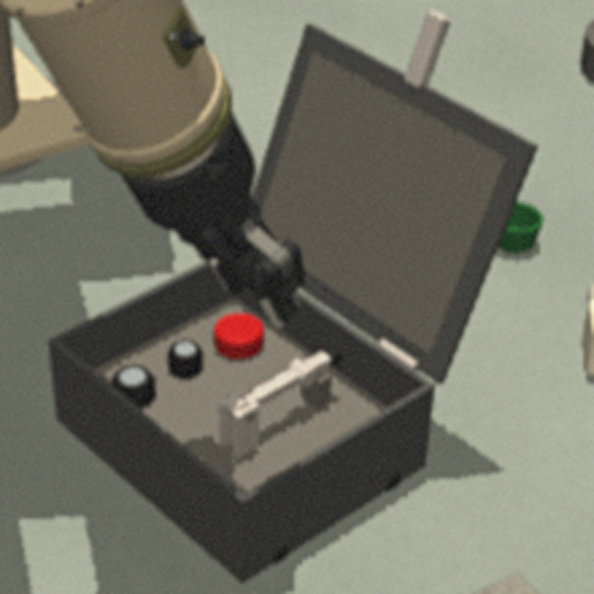

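View pics/top7c.png

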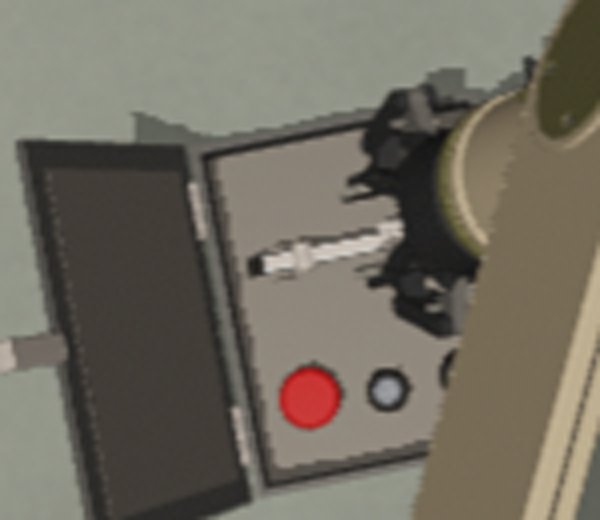

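send_rows(offset=[[1.8,-0.04,0.05],[1.8,-0.04,0.05],[1.8,-0.04,0.05],[1.8,-0.04,0.05],[1.8,-0.04,0.05]], dr=[[0,0,0],[0,0,0],[0,0,0],[0,0,0],[0,0,0]], grip=[45,45,45,45,45])

```text
time: 13.0
tool_pos: [570.4, 56.0, 68.8]
tcp_rot: [-179.9, 64.9, 100.8]
ft_force: [0.4, -0.3, 1.3]
finger_gap: 38.4
```

send_rows(offset=[[1.9,-0.04,0.05],[0,0,0],[0,0,0]], dr=[[0,0,0],[0,0,0],[0,0,0]], grip=[45,45,45])

```text
time: 13.38
tool_pos: [569.4, 62.8, 53.2]
tcp_rot: [179.9, 64.9, 100.7]
ft_force: [-0.0, 0.9, -0.4]
finger_gap: 38.1
```

```bash
python3 - <<'E'
from h import *
show()
B=staypt(0)-2*ex+1*ey
o=ori(65,-1); d=o.as_matrix()[:,0]; print("target",B+17*d)
for n in ("scene","top"):
    d=snapshot(n)
    c=(slice(190,320),slice(220,370)) if n=="top" else (slice(170,270),slice(260,380))
    cv2.imwrite(f"pics/{n}8c.png",cv2.resize(d["pixels"][c],None,fx=4 if n=="top" else 5,fy=4 if n=="top" else 5,interpolation=cv2.INTER_CUBIC)[:,:,::-1])
E
```

```text
t 13.38 tcp [569.4  62.8  53.2] x [-0.079  0.417 -0.906] y [0.982 0.187 0.001] q [-13.3  19.4  94.7  23.4  77.7 -31.5] F [-0.   0.9 -0.4] gap 38.1
target [570.34484444  64.23499435  54.59276762]
```

View pics/scene8c.png

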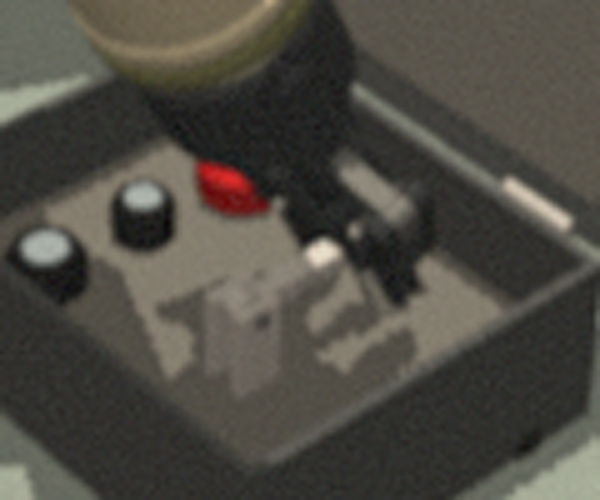

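View pics/top8c.png

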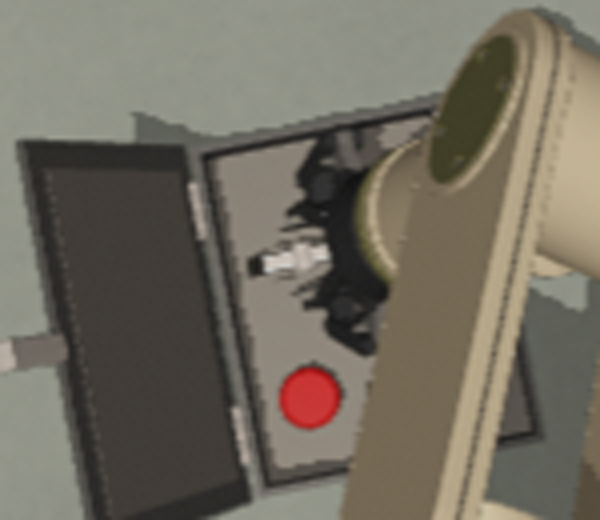

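send_rows(offset=[[0,0,0],[0,0,0],[0,0,0],[0,0,0]], dr=[[0,0,0],[0,0,0],[0,0,0],[0,0,0]], grip=[8,8,8,8], force=25)

```text
time: 13.98
tool_pos: [570.4, 62.6, 53.7]
tcp_rot: [179.7, 64.9, 100.4]
ft_force: [5.5, -0.1, 0.9]
finger_gap: 15.5
```

```bash
python3 - <<'E'
from h import *
show()
E
```

```text
t 13.97 tcp [570.4  62.6  53.7] x [-0.076  0.417 -0.906] y [0.983 0.186 0.003] q [-13.3  19.4  94.7  23.4  77.6 -31.5] F [ 5.5 -0.1  0.9] gap 15.5
```

```bash
python3 - <<'E'
from h import *
p,q,s=cur()
x0=q.as_matrix()[:,0]; corr=p-18*x0-staypt(0); print("corr",corr.round(1))
P=[]
for k in range(1,19):
    th=np.radians(104*k/18); o=ori(65-1.2*k,-1)
    P.append((staypt(th)+corr+18*o.as_matrix()[:,0],o))
plan(P,ro=2)
E
```

```text
corr [-0.6 -4.2 -0. ]
"offset": [[-0.56, 0.0, -0.26], [-0.58, 0.0, -0.22], [-0.59, 0.0, -0.18], [-0.6, 0.0, -0.12], [-0.6, 0.0, -0.08]] "dr": [[0.1, 1.1, -0.1], [0.0, 1.2, 0.0], [0.0, 1.2, 0.0], [0.0, 1.2, 0.0], [0.0, 1.2, 0.0]]
"offset": [[-0.61, 0.0, -0.03], [-0.6, 0.0, 0.02], [-0.59, 0.0, 0.07], [-0.59, 0.0, 0.11], [-0.57, 0.0, 0.16]] "dr": [[0.0, 1.2, 0.0], [0.0, 1.2, 0.0], [0.0, 1.2, 0.0], [0.0, 1.2, 0.0], [0.0, 1.2, 0.0]]
"offset": [[-0.56, 0.0, 0.21], [-0.53, 0.0, 0.25], [-0.51, 0.0, 0.29], [-0.48, 0.0, 0.33], [-0.45, 0.0, 0.37]] "dr": [[0.0, 1.2, 0.0], [0.0, 1.2, 0.0], [0.0, 1.2, 0.0], [0.0, 1.2, 0.0], [0.0, 1.2, 0.0]]
"offset": [[-0.41, 0.0, 0.4], [-0.38, 0.0, 0.43], [-0.34, 0.0, 0.46]] "dr": [[0.0, 1.2, 0.0], [0.0, 1.2, 0.0], [0.0, 1.2, 0.0]]
```

send_rows(offset=[[-0.56,0,-0.26],[-0.58,0,-0.22],[-0.59,0,-0.18],[-0.6,0,-0.12],[-0.6,0,-0.08]], dr=[[0,1.2,0],[0,1.2,0],[0,1.2,0],[0,1.2,0],[0,1.2,0]], grip=[8,8,8,8,8])

```text
time: 14.6
tool_pos: [571.3, 57.0, 83.1]
tcp_rot: [179.7, 58.9, 100.5]
ft_force: [8.6, 1.6, -4.7]
finger_gap: 15.0
```

```bash
python3 - <<'E'
from h import *
show()
d=snapshot("scene");c=(slice(170,270),slice(260,380))
cv2.imwrite(f"pics/s9.png",cv2.resize(d["pixels"][c],None,fx=5,fy=5,interpolation=cv2.INTER_CUBIC)[:,:,::-1])
E
```

```text
t 14.60 tcp [571.3  57.   83.1] x [-0.094  0.508 -0.856] y [0.983 0.185 0.002] q [-16.7  20.5  92.   27.5  83.7 -34.5] F [ 8.6  1.6 -4.7] gap 15.0
```

View pics/s9.png

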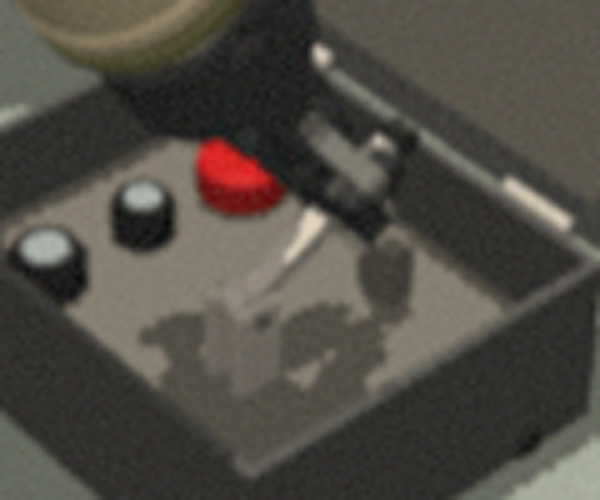

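Stay is rising in the fingers: bar runs from about (230,295) to (385,140) in the crop. Continue.

send_rows(offset=[[-0.61,0,-0.03],[-0.6,0,0.02],[-0.59,0,0.07],[-0.59,0,0.11],[-0.57,0,0.16]], dr=[[0,1.2,0],[0,1.2,0],[0,1.2,0],[0,1.2,0],[0,1.2,0]], grip=[8,8,8,8,8])

```text
time: 15.28
tool_pos: [574.9, 38.5, 105.8]
tcp_rot: [179.8, 52.9, 100.5]
ft_force: [8.8, 4.1, -3.7]
finger_gap: 15.1
```

```bash
python3 - <<'E'
from h import *
show()
d=snapshot("scene");c=(slice(150,270),slice(260,380))
cv2.imwrite(f"pics/s10.png",cv2.resize(d["pixels"][c],None,fx=5,fy=5,interpolation=cv2.INTER_CUBIC)[:,:,::-1])
E
```

```text
t 15.28 tcp [574.9  38.5 105.8] x [-0.11   0.593 -0.797] y [0.983 0.185 0.002] q [-20.7  23.3  88.2  31.1  89.9 -37.5] F [ 8.8  4.1 -3.7] gap 15.1
```

View pics/s10.png

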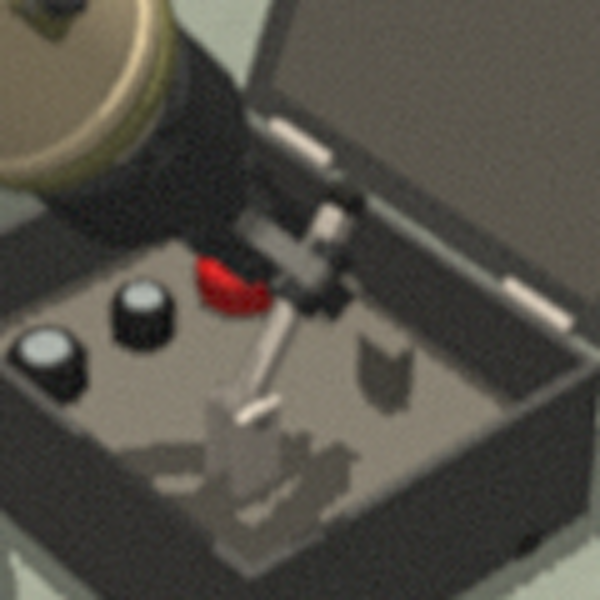

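send_rows(offset=[[-0.56,0,0.21],[-0.53,0,0.25],[-0.51,0,0.29],[-0.48,0,0.33],[-0.45,0,0.37]], dr=[[0,1.2,0],[0,1.2,0],[0,1.2,0],[0,1.2,0],[0,1.2,0]], grip=[8,8,8,8,8])

```text
time: 15.95
tool_pos: [580.1, 12.0, 116.1]
tcp_rot: [179.8, 46.9, 100.5]
ft_force: [10.9, 4.7, -3.0]
finger_gap: 15.3
```

send_rows(offset=[[-0.41,0,0.4],[-0.38,0,0.43],[-0.34,0,0.46],[0,0,0]], dr=[[0,1.2,0],[0,1.2,0],[0,1.2,0],[0,0,0]], grip=[8,8,8,8])

```text
time: 16.45
tool_pos: [583.5, -5.1, 115.1]
tcp_rot: [179.8, 43.3, 100.5]
ft_force: [10.1, 5.4, -1.0]
finger_gap: 15.4
```

```bash
python3 - <<'E'
from h import *
show()
d=snapshot("scene");c=(slice(150,270),slice(240,360))
print([(a,proj(d,[staypt(a,0)])[0].round(1),proj(d,[staypt(a,60)])[0].round(1),proj(d,[staypt(a,95)])[0].round(1)) for a in (1.2,1.4,1.6,1.8)])
cv2.imwrite(f"pics/s11.png",cv2.resize(d["pixels"][c],None,fx=5,fy=5,interpolation=cv2.INTER_CUBIC)[:,:,::-1])
E
```

```text
t 16.45 tcp [583.5  -5.1 115.1] x [-0.133  0.716 -0.685] y [0.983 0.185 0.003] q [-27.1  31.9  80.4  35.7  98.8 -42.3] F [10.1  5.4 -1. ] gap 15.4
[(1.2, array([307.2, 232.1]), array([316.2, 204.6]), array([321.7, 188. ])), (1.4, array([307.2, 232.1]), array([311.5, 205.8]), array([314.1, 189.7])), (1.6, array([307.2, 232.1]), array([306.5, 208.1]), array([306.1, 193.2])), (1.8, array([307.2, 232.1]), array([301.5, 211.4]), array([297.9, 198.4]))]
```

View pics/s11.png

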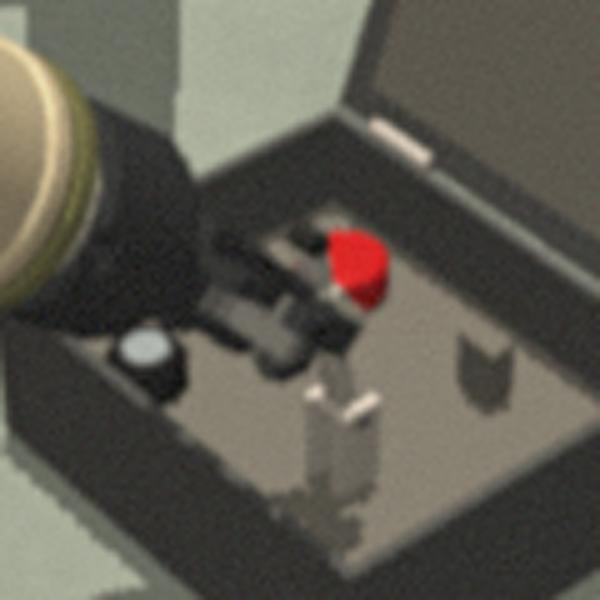

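send_rows(offset=[[0,0,0],[0,0,0],[0,0,0]], dr=[[0,0,0],[0,0,0],[0,0,0]], grip=[50,50,50])

```text
time: 16.88
tool_pos: [581.6, -5.1, 114.7]
tcp_rot: [-179.9, 43.3, 100.8]
ft_force: [-0.0, 0.4, 0.0]
finger_gap: 43.0
```

send_rows(offset=[[-1,0,0],[-2,0,0],[-3,0,0],[-3,0,0],[-3,0,0]], dr=[[0,0,0],[0,0,0],[0,0,0],[0,0,0],[0,0,0]], grip=[50,50,50,50,50])

```text
time: 17.5
tool_pos: [598.6, -92.8, 199.1]
tcp_rot: [179.9, 43.4, 100.7]
ft_force: [0.2, 0.5, -0.4]
finger_gap: 42.6
```

```bash
python3 - <<'E'
from h import *
show()
d=snapshot("scene");c=(slice(80,300),slice(220,440))
cv2.imwrite(f"pics/s12.png",cv2.resize(d["pixels"][c],None,fx=2.7,fy=2.7,interpolation=cv2.INTER_CUBIC)[:,:,::-1])
d=snapshot("top");c=(slice(190,320),slice(200,370))
cv2.imwrite(f"pics/t12.png",cv2.resize(d["pixels"][c],None,fx=4,fy=4,interpolation=cv2.INTER_CUBIC)[:,:,::-1])
E
```

```text
t 17.50 tcp [598.6 -92.8 199.1] x [-0.134  0.714 -0.687] y [0.983 0.186 0.001] q [-32.6  34.1  67.7  34.4 110.3 -40.6] F [ 0.2  0.5 -0.4] gap 42.6
```

View pics/s12.png

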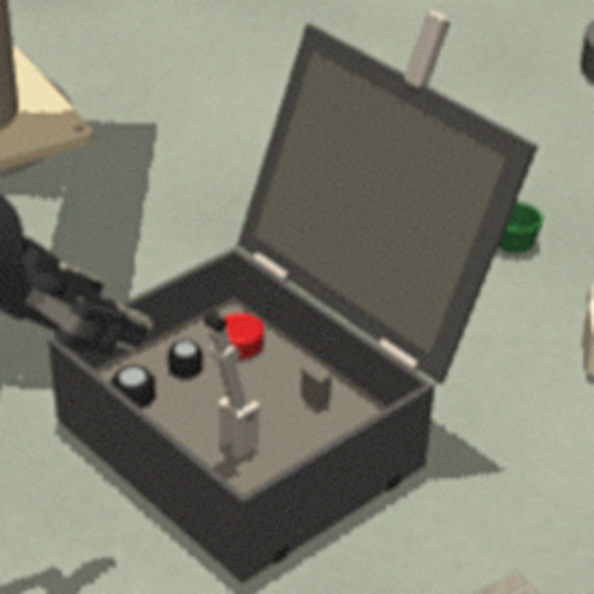

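View pics/t12.png

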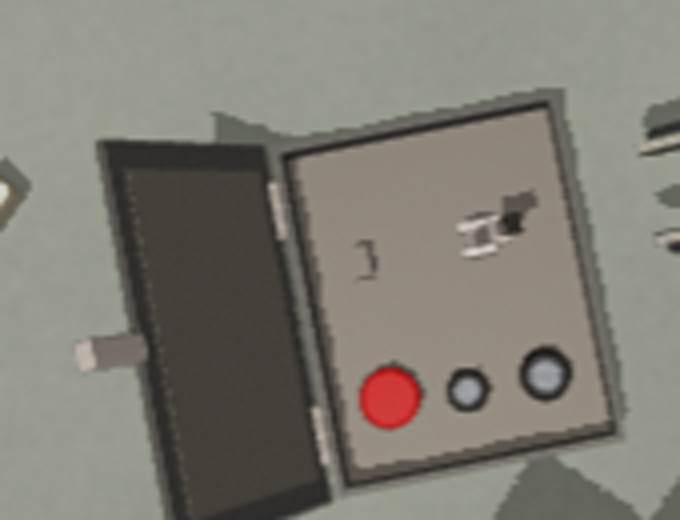

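```bash
python3 - <<'E'
from h import *
o1=ori(70,-1); o2=ori(112,-1); o3=ori(135,-1); d=o3.as_matrix()[:,0]
G=lidpt(1.95)+17*d+1.5*ey; print("G",G,"tab",lidpt(1.95))
a=plan(line(np.array([575,10,440]),o1,5)); print()
a=plan(line(np.array([525,240,480]),o2,5,a),a); print()
a=plan(line(G-110*d,o3,4,a),a)
E
```

```text
G [517.61481654 179.02784567 264.55547874] tab [516.85687165 191.11815251 276.57629402]
"offset": [[-1.7, -0.1, -4.9], [-2.2, -0.1, -4.8], [-2.7, -0.1, -4.5], [-3.0, 0.0, -4.3], [-3.4, -0.1, -4.0]] "dr": [[0.0, -5.3, -0.1], [0.0, -5.3, 0.0], [0.0, -5.3, -0.1], [0.1, -5.3, 0.0], [0.0, -5.2, -0.1]]

"offset": [[0.9, -0.1, -4.7], [0.1, -0.2, -4.8], [-0.5, -0.1, -4.7], [-1.2, -0.2, -4.6], [-1.9, -0.1, -4.4]] "dr": [[0.0, -8.4, 0.0], [0.0, -8.4, 0.0], [0.0, -8.4, 0.0], [0.0, -8.4, 0.0], [0.0, -8.4, 0.0]]

"offset": [[3.0, -0.5, -1.7], [2.8, -0.4, -2.1], [2.6, -0.5, -2.3], [2.4, -0.5, -2.5]] "dr": [[0.0, -5.8, 0.0], [0.0, -5.7, 0.0], [0.0, -5.8, 0.0], [0.0, -5.7, 0.0]]
```

send_rows(offset=[[-1.7,-0.1,-4.9],[-2.2,-0.1,-4.8],[-2.7,-0.1,-4.5],[-3,0,-4.3],[-3.4,-0.1,-4]], dr=[[0,-5.3,0],[0,-5.3,0],[0,-5.3,0],[0,-5.3,0],[0,-5.2,0]], grip=[60,60,60,60,60])

```text
time: 18.23
tool_pos: [573.9, 13.6, 438.4]
tcp_rot: [179.9, 69.9, 100.6]
ft_force: [1.1, 0.1, 0.1]
finger_gap: 51.5
```

send_rows(offset=[[0.9,-0.1,-4.7],[0.1,-0.2,-4.8],[-0.5,-0.1,-4.7],[-1.2,-0.2,-4.6],[-1.9,-0.1,-4.4]], dr=[[0,-8.4,0],[0,-8.4,0],[0,-8.4,0],[0,-8.4,0],[0,-8.4,0]], grip=[60,60,60,60,60])

```text
time: 18.85
tool_pos: [522.9, 243.8, 479.0]
tcp_rot: [0.5, 68.1, -78.8]
ft_force: [2.1, 0.0, -0.7]
finger_gap: 51.4
```

send_rows(offset=[[3,-0.5,-1.7],[2.8,-0.4,-2.1],[2.6,-0.5,-2.3],[2.4,-0.5,-2.5],[0,0,0]], dr=[[0,-5.8,0],[0,-5.7,0],[0,-5.8,0],[0,-5.7,0],[0,0,0]], grip=[60,60,60,60,60])

```text
time: 19.48
tool_pos: [499.3, 258.4, 334.8]
tcp_rot: [-0.8, 45.0, -79.6]
ft_force: [0.9, 0.1, -0.7]
finger_gap: 51.2
```

send_rows(offset=[[0,0,0],[0,0,0]], dr=[[0,0,0],[0,0,0]], grip=[60,60])

```text
time: 19.73
tool_pos: [502.6, 258.0, 343.6]
tcp_rot: [0.4, 45.5, -79.1]
ft_force: [0.3, 0.2, 1.2]
finger_gap: 51.2
```

```bash
python3 - <<'E'
from h import *
show()
o3=ori(135,-1); d=o3.as_matrix()[:,0]
G=lidpt(1.95)+17*d+1.5*ey
plan(line(G,o3,5),ro=2)
d=snapshot("scene");c=(slice(0,220),slice(280,500))
cv2.imwrite(f"pics/s13.png",cv2.resize(d["pixels"][c],None,fx=2.7,fy=2.7,interpolation=cv2.INTER_CUBIC)[:,:,::-1])
d=snapshot("top");c=(slice(190,330),slice(150,330))
cv2.imwrite(f"pics/t13.png",cv2.resize(d["pixels"][c],None,fx=4,fy=4,interpolation=cv2.INTER_CUBIC)[:,:,::-1])
E
```

```text
t 19.73 tcp [502.6 258.  343.6] x [ 0.133 -0.688 -0.714] y [0.983 0.185 0.005] q [ 44.   20.1  69.9 -39.5 112.5  25.2] F [0.3 0.2 1.2] gap 51.2
"offset": [[2.25, 0.0, 0.04], [2.26, -0.01, 0.04], [2.25, 0.0, 0.03], [2.26, 0.0, 0.03], [2.25, 0.0, 0.02]] "dr": [[0.0, -0.1, 0.0], [-0.1, -0.1, -0.1], [0.0, -0.1, 0.0], [-0.1, -0.1, 0.0], [0.0, -0.1, -0.1]]
```

View pics/s13.png

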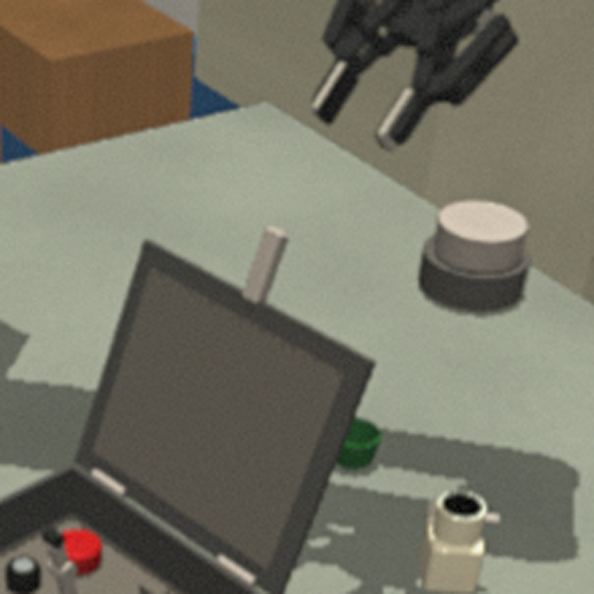

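View pics/t13.png

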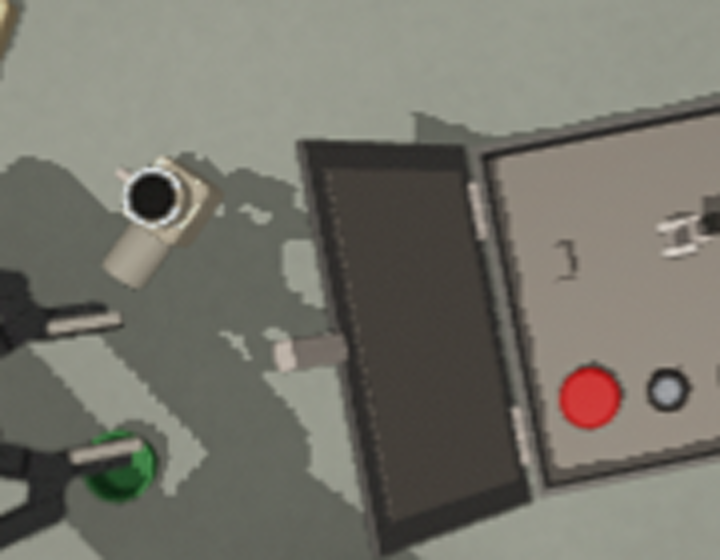

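send_rows(offset=[[2.25,0,0.03],[2.25,0,0.03],[2.25,0,0.03],[2.25,0,0.03],[2.25,0,0.03]], dr=[[0,0,0],[0,0,0],[0,0,0],[0,0,0],[0,0,0]], grip=[60,60,60,60,60])

```text
time: 20.45
tool_pos: [517.1, 178.7, 262.3]
tcp_rot: [0.2, 45.4, -79.2]
ft_force: [0.2, 0.3, -0.1]
finger_gap: 51.3
```

send_rows(offset=[[0,0,0],[0,0,0]], dr=[[0,0,0],[0,0,0]], grip=[60,60])

```text
time: 20.7
tool_pos: [516.9, 179.7, 262.9]
tcp_rot: [0.2, 45.4, -79.2]
ft_force: [-0.3, 0.2, 0.4]
finger_gap: 51.6
```

```bash
python3 - <<'E'
from h import *
show()
d=snapshot("scene");c=(slice(0,220),slice(280,500))
cv2.imwrite(f"pics/s14.png",cv2.resize(d["pixels"][c],None,fx=2.7,fy=2.7,interpolation=cv2.INTER_CUBIC)[:,:,::-1])
E
```

```text
t 20.70 tcp [516.9 179.7 262.9] x [ 0.132 -0.69  -0.712] y [0.983 0.186 0.002] q [ 38.   15.6  83.8 -39.6 101.6  26.6] F [-0.3  0.2  0.4] gap 51.6
```

View pics/s14.png

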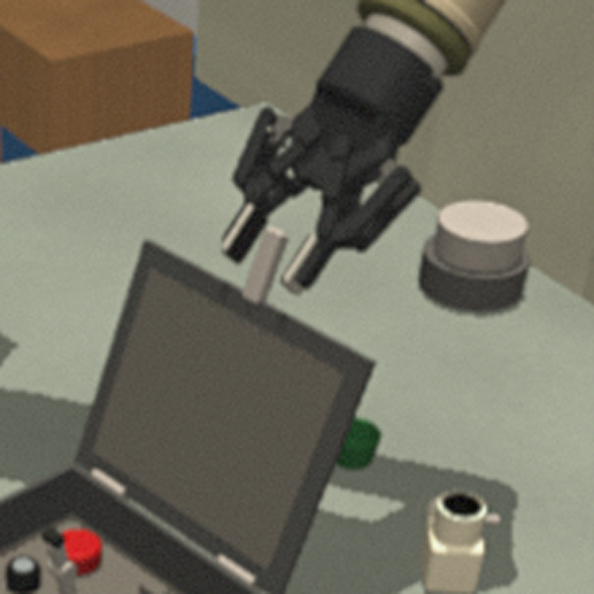

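Tab sits centred between the pads (tab about (268,262) in the crop). Close.

send_rows(offset=[[0,0,0],[0,0,0],[0,0,0],[0,0,0],[0,0,0]], dr=[[0,0,0],[0,0,0],[0,0,0],[0,0,0],[0,0,0]], grip=[10,10,10,10,10], force=40)

```text
time: 21.38
tool_pos: [516.8, 179.7, 262.1]
tcp_rot: [0.1, 45.3, -79.1]
ft_force: [2.9, 4.0, 5.5]
finger_gap: 15.6
```

```bash
python3 - <<'E'
from h import *
show()
p,q,s=cur(); v=p-H; print("radius",np.hypot(v@ex,v[2]),"ang",np.degrees(np.arctan2(v[2],-v@ex)))
for deg in (-2,-3,-4):
    Q=R.from_rotvec(ey*np.radians(deg)); print(deg,(q.inv().apply(Q.apply(p-H)-(p-H))/10).round(3), np.degrees((q.inv()*Q*q).as_rotvec()).round(2))
E
```

```text
t 21.38 tcp [516.8 179.7 262.1] x [ 0.132 -0.691 -0.711] y [0.982 0.187 0.001] q [ 38.   15.6  83.9 -39.7 101.5  26.6] F [2.9 4.  5.5] gap 15.6
radius 196.379302199056 ang 112.00327150669297
-2 [ 0.275 -0.     0.628] [ 0.  2. -0.]
-3 [ 0.421 -0.001  0.938] [ 0.01  3.   -0.  ]
-4 [ 5.720e-01 -1.000e-03  1.246e+00] [ 0.01  4.   -0.  ]
```

send_rows(offset=[[0.28,0,0.63],[0.42,0,0.94],[0.42,0,0.94],[0.42,0,0.94],[0.42,0,0.94]], dr=[[0,2,0],[0,3,0],[0,3,0],[0,3,0],[0,3,0]], grip=[10,10,10,10,10])

```text
time: 22.0
tool_pos: [525.8, 133.8, 274.5]
tcp_rot: [0.2, 59.4, -79.0]
ft_force: [6.0, 1.4, 0.4]
finger_gap: 14.9
```

send_rows(offset=[[0.42,0,0.94],[0.42,0,0.94],[0.42,0,0.94],[0.42,0,0.94],[0.42,0,0.94]], dr=[[0,3,0],[0,3,0],[0,3,0],[0,3,0],[0,3,0]], grip=[10,10,10,10,10])

```text
time: 22.62
tool_pos: [535.7, 83.4, 274.7]
tcp_rot: [0.6, 74.4, -78.6]
ft_force: [8.7, 2.5, -2.0]
finger_gap: 15.5
```

```bash
python3 - <<'E'
from h import *
show()
p,q,s=cur(); v=p-H; print("radius",np.hypot(v@ex,v[2]),"ang",np.degrees(np.arctan2(v[2],-v@ex)))
d=snapshot("scene");c=(slice(0,300),slice(180,480))
cv2.imwrite(f"pics/s15.png",cv2.resize(d["pixels"][c],None,fx=2,fy=2,interpolation=cv2.INTER_CUBIC)[:,:,::-1])
E
```

```text
t 22.62 tcp [535.7  83.4 274.7] x [ 0.053 -0.263 -0.963] y [0.982 0.187 0.003] q [ 13.8  -1.4  91.4 -15.5  90.7   2.9] F [ 8.7  2.5 -2. ] gap 15.5
radius 196.2879706248473 ang 82.82056966535622
```

View pics/s15.png

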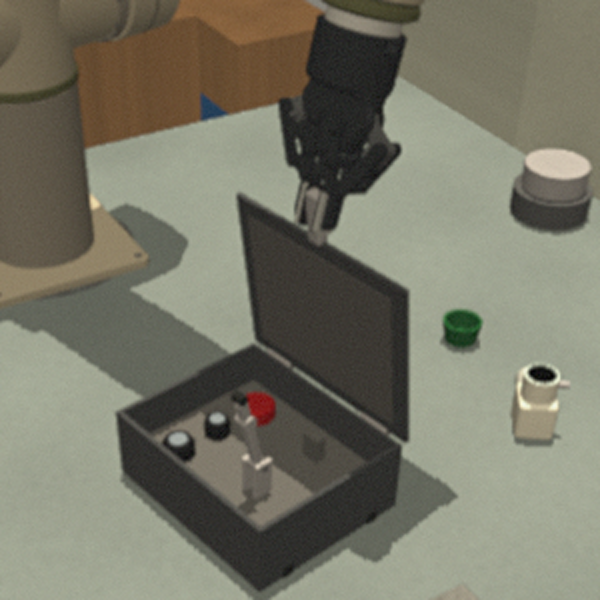

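send_rows(offset=[[0.42,0.02,0.94],[0.42,0.02,0.94],[0.42,0.02,0.94],[0.42,0.02,0.94],[0.42,0.02,0.94]], dr=[[0,3,0],[0,3,0],[0,3,0],[0,3,0],[0,3,0]], grip=[10,10,10,10,10])

```text
time: 23.3
tool_pos: [545.3, 34.7, 261.6]
tcp_rot: [7.2, 89.4, -72.1]
ft_force: [5.8, 2.2, -1.3]
finger_gap: 15.1
```

send_rows(offset=[[0.42,0,0.94],[0.42,0,0.94],[0.42,0,0.94],[0.42,0,0.94],[0.42,0,0.94]], dr=[[0,3,0],[0,3,0],[0,3,0],[0,3,0],[0,3,0]], grip=[10,10,10,10,10])

```text
time: 23.92
tool_pos: [553.8, -9.0, 236.2]
tcp_rot: [179.6, 75.5, 100.4]
ft_force: [8.0, 4.0, -2.6]
finger_gap: 15.5
```

send_rows(offset=[[0.42,0,0.94],[0.42,0,0.94],[0.42,0,0.94],[0.42,0,0.94],[0,0,0]], dr=[[0,3,0],[0,3,0],[0,3,0],[0,3,0],[0,0,0]], grip=[10,10,10,10,10])

```text
time: 24.55
tool_pos: [559.7, -38.9, 207.3]
tcp_rot: [179.8, 63.5, 100.5]
ft_force: [10.0, 4.8, -2.1]
finger_gap: 15.3
```

```bash
python3 - <<'E'
from h import *
show()
p,q,s=cur(); v=p-H; print("radius",np.hypot(v@ex,v[2]),"ang",np.degrees(np.arctan2(v[2],-v@ex)))
d=snapshot("scene");c=(slice(120,320),slice(200,400))
cv2.imwrite(f"pics/s16.png",cv2.resize(d["pixels"][c],None,fx=3,fy=3,interpolation=cv2.INTER_CUBIC)[:,:,::-1])
E
```

```text
t 24.55 tcp [559.7 -38.9 207.3] x [-0.081  0.439 -0.895] y [0.983 0.184 0.001] q [-23.4  12.8  85.8  21.9  96.4 -34.5] F [10.   4.8 -2.1] gap 15.3
radius 196.12462835303901 ang 40.45836502743267
```

View pics/s16.png

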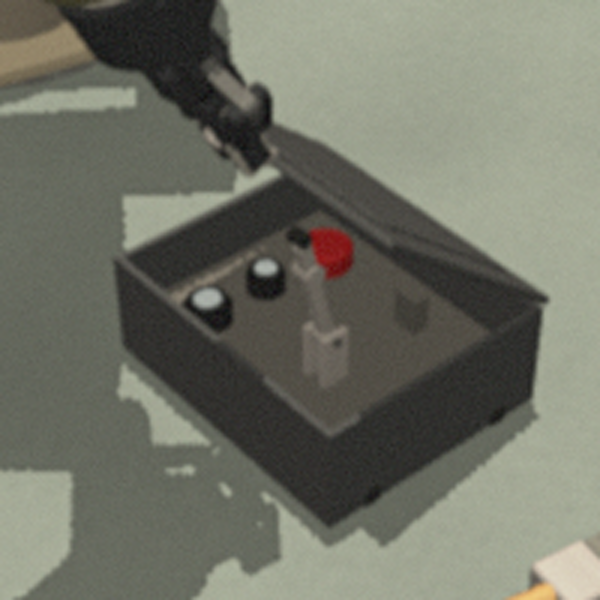

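send_rows(offset=[[0.28,0,0.63],[0.28,0,0.63],[0.28,0,0.63],[0.14,0,0.31],[0,0,0]], dr=[[0,2,0],[0,2,0],[0,2,0],[0,1,0],[0,0,0]], grip=[10,10,10,10,10])

```text
time: 25.22
tool_pos: [562.4, -52.7, 188.7]
tcp_rot: [179.8, 56.6, 100.5]
ft_force: [9.7, 3.5, -2.1]
finger_gap: 15.2
```

```bash
python3 - <<'E'
from h import *
show()
p,q,s=cur(); v=p-H; print("radius",np.hypot(v@ex,v[2]),"ang",np.degrees(np.arctan2(v[2],-v@ex)))
E
```

```text
t 25.23 tcp [562.4 -52.7 188.7] x [-0.101  0.541 -0.835] y [0.983 0.185 0.002] q [-27.2  18.7  83.2  26.2  99.1 -38.6] F [ 9.7  3.5 -2.1] gap 15.2
radius 196.09074987859594 ang 33.65400030575479
```

send_rows(offset=[[0.07,0,0.16],[0.07,0,0.16],[0,0,0]], dr=[[0,0.5,0],[0,0.5,0],[0,0,0]], grip=[10,10,10])

```text
time: 25.6
tool_pos: [562.8, -54.4, 186.0]
tcp_rot: [179.8, 55.6, 100.5]
ft_force: [10.0, 3.7, -1.6]
finger_gap: 15.2
```

```bash
python3 - <<'E'
from h import *
show()
p,q,s=cur(); v=p-H; print("radius",np.hypot(v@ex,v[2]),"ang",np.degrees(np.arctan2(v[2],-v@ex)))
E
```

```text
t 25.60 tcp [562.8 -54.4 186. ] x [-0.103  0.555 -0.825] y [0.983 0.186 0.002] q [-27.7  19.6  82.8  26.7  99.5 -39.1] F [10.   3.7 -1.6] gap 15.2
radius 196.09025206320663 ang 32.737674836967535
```

send_rows(offset=[[0.07,0,0.16],[0,0,0],[0,0,0]], dr=[[0,0.5,0],[0,0,0],[0,0,0]], grip=[10,10,10])

```text
time: 25.98
tool_pos: [562.9, -55.2, 184.7]
tcp_rot: [179.8, 55.1, 100.6]
ft_force: [9.4, 4.0, -2.0]
finger_gap: 15.1
```

```bash
python3 - <<'E'
from h import *
show()
p,q,s=cur(); v=p-H; print("radius",np.hypot(v@ex,v[2]),"ang",np.degrees(np.arctan2(v[2],-v@ex)))
d=snapshot("scene");c=(slice(120,320),slice(200,400))
cv2.imwrite(f"pics/s17.png",cv2.resize(d["pixels"][c],None,fx=3,fy=3,interpolation=cv2.INTER_CUBIC)[:,:,::-1])
E
```

```text
t 25.98 tcp [562.9 -55.2 184.7] x [-0.105  0.562 -0.821] y [0.983 0.186 0.002] q [-27.9  20.   82.6  27.   99.7 -39.4] F [ 9.4  4.  -2. ] gap 15.1
radius 196.05392872472953 ang 32.27881931727323
```

View pics/s17.png

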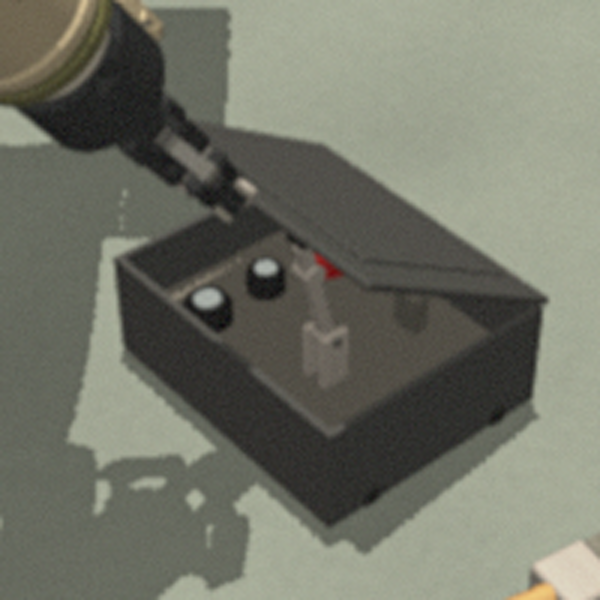

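send_rows(offset=[[0.07,0,0.16],[0.07,0,0.16],[0,0,0]], dr=[[0,0.5,0],[0,0.5,0],[0,0,0]], grip=[10,10,10])

```text
time: 26.4
tool_pos: [563.3, -57.0, 181.7]
tcp_rot: [179.8, 54.1, 100.6]
ft_force: [9.5, 3.6, -2.0]
finger_gap: 15.3
```

send_rows(offset=[[0.07,0,0.16],[0,0,0],[0,0,0]], dr=[[0,0.5,0],[0,0,0],[0,0,0]], grip=[10,10,10])

```text
time: 26.78
tool_pos: [563.4, -57.3, 181.1]
tcp_rot: [179.8, 53.6, 100.6]
ft_force: [7.9, 6.1, 3.5]
finger_gap: 15.3
```

```bash
python3 - <<'E'
from h import *
show()
p,q,s=cur(); v=p-H; print("radius",np.hypot(v@ex,v[2]),"ang",np.degrees(np.arctan2(v[2],-v@ex)))
E
```

```text
t 26.77 tcp [563.4 -57.3 181.1] x [-0.109  0.583 -0.805] y [0.982 0.187 0.002] q [-28.6  21.4  81.9  27.9 100.4 -40.1] F [7.9 6.1 3.5] gap 15.3
radius 196.04490453945044 ang 31.034680446064968
```

send_rows(offset=[[0,0,0],[0,0,0],[0,0,0],[-1,0,0],[-2,0,0]], dr=[[0,0,0],[0,0,0],[0,0,0],[0,0,0],[0,0,0]], grip=[60,60,60,60,60])

```text
time: 27.4
tool_pos: [565.6, -76.2, 205.1]
tcp_rot: [-179.9, 53.7, 100.8]
ft_force: [-0.2, -0.1, 1.2]
finger_gap: 51.0
```

send_rows(offset=[[-3,0,0],[-4,0,0],[-4,0,0],[-3,0,0],[-1,0,0]], dr=[[0,0,0],[0,0,0],[0,0,0],[0,0,0],[0,0,0]], grip=[60,60,60,60,60])

```text
time: 28.02
tool_pos: [583.0, -165.3, 328.4]
tcp_rot: [179.7, 53.9, 100.4]
ft_force: [0.4, -0.5, 0.6]
finger_gap: 51.2
```

send_rows(offset=[[0,0,0],[0,0,0],[0,0,0],[0,0,0]], dr=[[0,0,0],[0,0,0],[0,0,0],[0,0,0]], grip=[60,60,60,60])

```text
time: 28.52
tool_pos: [582.3, -162.6, 325.0]
tcp_rot: [-179.9, 53.7, 100.8]
ft_force: [-0.3, 0.0, -0.3]
finger_gap: 51.2
```

```bash
python3 - <<'E'
from h import *
show()
for n in ("scene","top"):
    d=snapshot(n); cv2.imwrite(f"pics/{n}18.png",d["pixels"][:,:,::-1])
    print(n,[(a,proj(d,[lidpt(a,232),lidpt(a,184,2)-112*ey]).round(1).tolist()) for a in (0,.3,.47,.54,.62)])
d=snapshot("scene");c=(slice(120,320),slice(200,400))
cv2.imwrite(f"pics/s18c.png",cv2.resize(d["pixels"][c],None,fx=3,fy=3,interpolation=cv2.INTER_CUBIC)[:,:,::-1])
E
```

```text
t 28.52 tcp [ 582.3 -162.6  325. ] x [-0.111  0.582 -0.805] y [ 0.982  0.187 -0.001] q [-35.1  27.3  59.2  27.9 118.3 -37.8] F [-0.3  0.  -0.3] gap 51.2
scene [(0, [[247.2, 244.6], [307.1, 267.8]]), (0.3, [[250.1, 213.0], [311.1, 242.9]]), (0.47, [[256.1, 193.0], [316.7, 227.0]]), (0.54, [[259.6, 184.6], [319.7, 220.3]]), (0.62, [[264.1, 174.9], [323.6, 212.6]])]
top [(0, [[367.8, 251.3], [339.7, 210.6]]), (0.3, [[365.7, 251.0], [337.0, 208.3]]), (0.47, [[360.4, 251.6], [332.4, 207.5]]), (0.54, [[357.3, 252.0], [329.8, 207.4]]), (0.62, [[353.1, 252.6], [326.3, 207.3]])]
```

View pics/scene18.png

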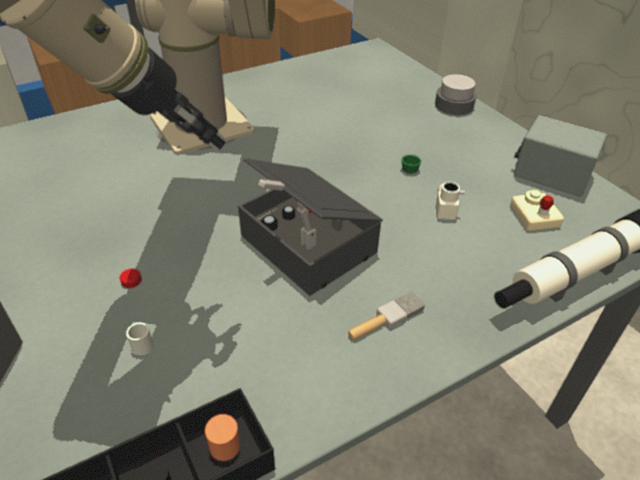

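View pics/s18c.png

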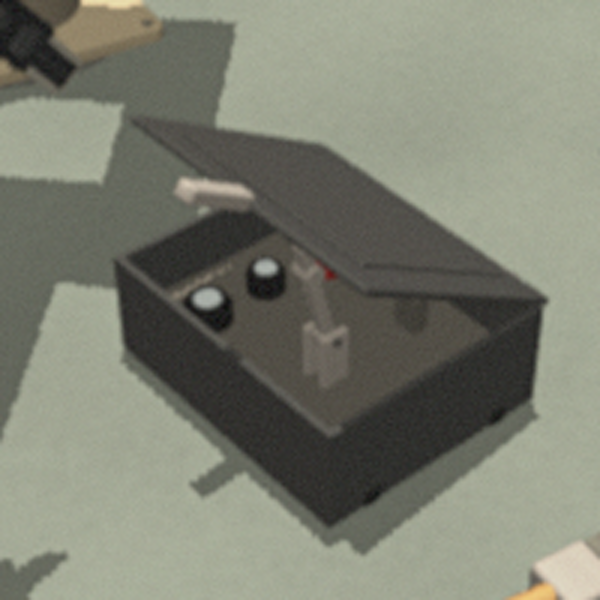

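View pics/top18.png

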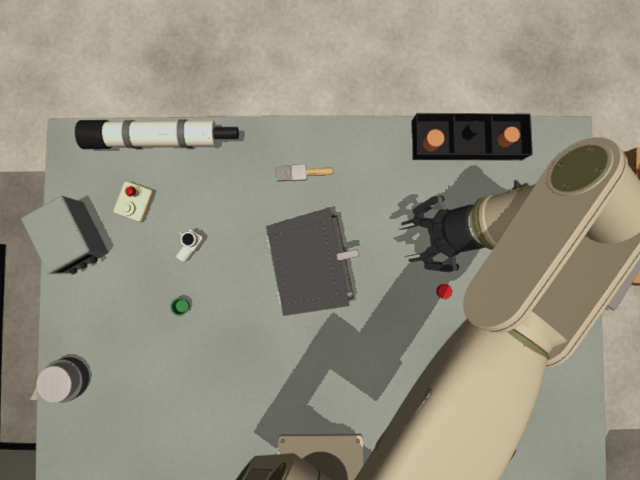

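```bash
python3 - <<'E'
from h import *
print(workorder.hand_in()); show()
E
```

```text
the job is handed in; nothing more can be done
None
the job is handed in; nothing more can be done
```

The lid now rests half open on the end of the stay, and I handed the job in at about 28.5 s of the 72 s allowed. No verdict was reported.

What I did:
- **Lid back:** I gripped the pull tab, swung the lid to about 1.86 rad and let go. The picture then showed it leaning at its stop, about 1.95 rad.
- **Stay up:** I pinched the stay's boss, carried it up and over past upright, and let go. It stood at its stop, about 1.8 rad.
- **Lid down:** I took the tab again and lowered the lid at about 0.4 rad/s, slowing to half-degree steps, until the wrist force showed contact at about 31° (0.54 rad). Then I let go and backed off.

Last checks:
- **Lid angle:** The tab end is at pixel (261,183) in the scene view, where 0.54 rad predicts (260,185). In the top view it is at (357,253), predicted (357,252). One lid corner in the scene view fits 0.58 rad better. That disagrees slightly but is still inside 0.47–0.62 rad.
- **Stay and clearance:** The stay stands under the lid, and the gripper is clear, with the wrist force at about zero.
- **Loose things:** The ones on the cart look unmoved. I did not measure them. The cap in the case is mostly hidden by the lid now, and it had not moved when last seen.
- **Forces:** There was a sideways pull of about 9–10 N while I gripped the tab and the stay, from a small misalignment. The limits were never approached.

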